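Clamp a batch of knob blanks in the drill vise

ROBOT

A 6-joint arm with a two-finger parallel gripper is mounted at the origin on the work surface. World frame = base frame: x ahead of the robot, y to its left, z up, the work surface at z = 0. Lengths are in m, angles in rad, forces in N, time in s.
With the tool pointing down it reaches from about 0.25 to 0.775 m from the base axis. Payload 8.9 kg.
Tool frame: the origin (TCP) lies on the centre line of the jaws, within the pads' length; the fingertips stand 17 mm ahead of it and the grasp point (between the pads) lies 2 mm behind it (arm.tcp_to_tips is the distance from the TCP to the fingertips, in m); y points along the fingers, x is the direction in which the jaws open and shut, and the axes are right-handed (so a half turn about y gives the same grasp; the last joint's range is limited). The gripper opens to 85 mm and grips with 20 to 120 N. Pads are 22 mm wide; open, the fingers measure 114 mm over their backs; the gripper's body (76 mm by 85 mm) begins 54 mm behind the grasp point. The pads swing forward as they close: fully open they stand 13 mm farther back than shut.
Start: joints at [-1.303, 0.291, -0.153, 1.127, 0, 1.431], TCP at [0.208, -0.482, 0.248] pointing down, gripper open.
Joint ranges: [-2.52, 2.52], [-0.91, 1.74], [-1.3, 1.37], [-1.96, 2.02], [-1.52, 1.47], [-3.14, 3.14]. Speed limits (rad/s): [2.22, 2.22, 2.79, 3.14, 3.14, 3.14].

INTERFACE

Orientations are given as a unit quaternion [x, y, z, w].
In Python, from workcell import arm gives the robot as it stands.
- The arm moves only by the tool servo_tool, never from a script. Its argument "targets" is text: rows parted by semicolons, each of 5 numbers parted by spaces: the shift along the tool's x, y, z in m, then the turn about the tool's y in degrees, then the closure in counts, from 0 (fully open) to 255 (shut). A call has 1 to 8 rows; each row is the pose to reach, as a shift and turn from the pose measured when the call began, along the tool's axes at that moment; what a row does not reach only later rows make up. A row lasts 1/10 s, in which the tool goes at most 50 mm and 8.59 degrees, less where a joint would pass 70% of its speed; a pose out of reach is approached as far as the arm can. A call with a gripper value outside its range is refused whole. The fingers move at their own pace and stop on an object; the grip force is fixed at half the most. Time passes only in rows, so rows that repeat a pose let the fingers close. It gives the time, the measured TCP pose, the force and the opening at its end, in the units of the state.
- arm.state(): the state, without advancing time (a new reading comes with each control period).
- arm.camera(name): name is "side" or "top" or "wrist"; returns (picture, depth): 384x512x3 uint8, blue, green, red; 384x512 float32, m along the optical axis (not along the pixel's ray), 0 where there is no reading.
- arm.get_calibration(name): a dict with "mtx" (3x3 intrinsics, pixels), "rvec" (rotation vector, rad) and "tvec" (3), from world to camera coordinates, as OpenCV has them; the wrist camera has in their place "hand_eye" (4x4, takes a point from camera to tool coordinates, whose origin is the TCP and whose axes are the tool frame's). Camera axes: x right, y down, z forward; pixel columns grow to the right and rows downward; lengths in m; the calibration is good to about 2 mm. A picture is of the moment at which its call begins: read the wrist's pose just before it. get_calibration takes no time and is no camera call.
- arm.hand_in(): hands the job in, once; it reports no verdict.
The state is a dict: "time": time; "joint_pos": joint angles; "joint_velocities": joint speeds; "tau": joint torques, N m; "tool_pos": TCP position; "eef_rot": TCP orientation; "ft_force": force on the tool from outside, world axes, zero at the start; "wrist_torque": the same for the moment, N m; "opening": finger opening in m.
Only numpy, scipy, OpenCV 4.12 (cv2) and the standard library are available. Lean on these libraries where they do the work, as an engineer would, in place of code of your own. Each camera call takes 0.05 s, during which the arm holds its last target.

TASK

Get the batch ready for drilling: wind the vise's T-handle fully open, pluck every brass blank from the red pocket tray and stand it neck up on the bed between the jaws, square to them. Then turn the T-handle clockwise until its resistance has clearly risen and all the blanks are held firmly by the sprung jaw face, but stop well before that face bottoms out (about half its 7 mm spring travel is right), and leave the other things on the bench alone.

Things in the scene. Friction and masses are not known exactly. Their poses are not given: they have to be found in the camera images.
- vise: fixed blue drill vise, 210 x 185 mm; origin: underside. Jaws run along its x (-95 to +95 mm), close along its y: fixed jaw face at y = +45 mm; moving face comes from y = +12 mm (fully open, gap 33 mm). Jaw tops z = 41 mm, flat bed between them z = 30 mm. Drive housing (x -50 to 50, y -105 to -47, top z = 48 mm) carries the upright T-handle at x = 0, y = -75 mm
- jaw_bed (a point): point on the bed surface between the jaws, at the middle of their length, where a clamped blank's underside centre would be (vise x = 0, y = +32 mm, z = 30 mm); axes as the vise's. With the vise fully open the middle of the gap is at y = +28.5 mm
- handle_grip (a point): middle of the T-handle's crossbar: black bar 86 mm long, 11 mm wide, 14 mm high, centre 80 mm above the bench, on a vertical steel stem 11 mm thick; point x = along the bar (turns with it), z = up. It stays at that height as it turns
- handle (a joint): T-handle angle, rad: 0 = at its stop, vise fully open; grows clockwise seen from above and closes the jaw 2.5 mm per rad. With 26 mm blanks in place the face touches them at about 2.8 rad. Turning freely takes about 0.18 N m; once the face presses, about 0.03 N m more per mm of squeeze. It stays where it is left
- jaw_face (a joint): squeeze of the sprung moving jaw face, m: 0 = not pressing, grows by 2.5 mm per rad of handle once it presses on the blanks (12 N per mm); bottoms at 7 mm. Seen as the closing of the gap (orange pins) between the bright face and the dark carriage behind it
- face_mid (a point): middle of the moving jaw's working face (8 mm thick steel bar, 190 x 10 mm), y axis along the closing direction
- tray: fixed red pocket tray, 164 x 114 x 12 mm, origin at its underside centre; six square pockets 30 mm wide, 6 mm deep, at x = -50, 0, +50 mm and y = -25, +25 mm
- oil_bottle: oil bottle, 56 mm diameter, 150 mm high, bystander; origin at its underside
- screwdriver: yellow screwdriver lying on the bench, bystander
- offcut: wood offcut 100 x 60 x 30 mm, bystander; origin at its underside
- blank1_c (a point): brass knob blank 1 (may be absent), at its centre half-way up (15 mm above its underside), z = up along its neck: square flange 26 x 26 mm (sides along the point's x and y), 12 mm thick, with a round neck 16 mm in diameter and 18 mm high on top; 30 mm high in all, 60 g
- blank2_c (a point): brass knob blank 2 (may be absent), at its centre half-way up (15 mm above its underside), z = up along its neck: square flange 26 x 26 mm (sides along the point's x and y), 12 mm thick, with a round neck 16 mm in diameter and 18 mm high on top; 30 mm high in all, 60 g
- blank3_c (a point): brass knob blank 3 (may be absent), at its centre half-way up (15 mm above its underside), z = up along its neck: square flange 26 x 26 mm (sides along the point's x and y), 12 mm thick, with a round neck 16 mm in diameter and 18 mm high on top; 30 mm high in all, 60 g
- blank4_c (a point): brass knob blank 4 (may be absent), at its centre half-way up (15 mm above its underside), z = up along its neck: square flange 26 x 26 mm (sides along the point's x and y), 12 mm thick, with a round neck 16 mm in diameter and 18 mm high on top; 30 mm high in all, 60 g
- blank5_c (a point): brass knob blank 5 (may be absent), at its centre half-way up (15 mm above its underside), z = up along its neck: square flange 26 x 26 mm (sides along the point's x and y), 12 mm thick, with a round neck 16 mm in diameter and 18 mm high on top; 30 mm high in all, 60 g
- blank6_c (a point): brass knob blank 6 (may be absent), at its centre half-way up (15 mm above its underside), z = up along its neck: square flange 26 x 26 mm (sides along the point's x and y), 12 mm thick, with a round neck 16 mm in diameter and 18 mm high on top; 30 mm high in all, 60 g

How it is judged:
By the outcome, as a careful person would: the job done as asked, in the order asked, and still so for the second after the job is handed in, with the robot touching nothing.
Of blank1, blank2, blank3, blank4, blank5, blank6 only 3 to 5 are there at a start; the rules pass over those that are not, and their reading is None.
At some moment in a run one of blank1, blank2, blank3, blank4, blank5, blank6 may be knocked a few centimetres aside while the robot is not near it.
Once in a run the grip may slacken for a moment while it holds something.
It also fails if it takes over 200 s, if anything falls off the work surface, if the arm or the gripper's body presses on something with over 40 N, if the wrist force passes 120 N, or if a joint passes its speed limit or range.

## Working session

There is one attempt and no reset: what is moved stays moved. The work goes in short steps, Python scripts to look and compute and a tool call to move; the robot and the scene stay as the last step left them, time stands still between calls to the robot, and variables do not carry over. Pictures are saved under pics/ and viewed, and the job is handed in when it is done.

Besides the shell and the picture viewer there is one more tool, called after "Emit:" as name(argument=value, ...), one argument or row to a line, values as JSON. servo_tool: Moves the arm, as the interface text tells. Its arguments: {"type":"object","properties":{"targets":{"type":"string"}},"required":["targets"]}

```bash
ls; mkdir -p pics
python3 - <<'E'
from workcell import arm
import cv2,numpy as np
s=arm.state(); print(s)
for n in ["side","top","wrist"]:
    p,d=arm.camera(n); cv2.imwrite(f"pics/{n}0.png",p); np.save(f"pics/{n}0.npy",d)
    print(n,arm.get_calibration(n))
print(arm.tcp_to_tips)
E
```

```text
pics
{'time': 0.0, 'joint_pos': array([-1.30331455e+00,  2.91277012e-01, -1.54116724e-01,  1.12671688e+00,
       -5.37947374e-06,  1.43149717e+00]), 'joint_velocities': array([ 5.04298450e-04, -6.93361556e-04,  2.60254126e-04,  2.12225427e-03,
        7.82936061e-05, -8.89406442e-04]), 'tau': array([ 4.79858827e-04, -5.37146330e+01,  3.31366467e+01,  1.61416002e-02,
       -1.32439063e-04, -1.53243327e-06]), 'tool_pos': array([ 0.20760941, -0.48175044,  0.24773758]), 'eef_rot': array([-0.59038366,  0.38904826, -0.38834787,  0.59099451]), 'ft_force': array([-0.00198589, -0.31405086,  0.01387723]), 'wrist_torque': array([-0.03260202, -0.0243859 , -0.03173362]), 'opening': 0.085507623796099}
side {'mtx': array([[406.2415402 ,   0.        , 256.07619657],
       [  0.        , 406.2415402 , 189.27705913],
       [  0.        ,   0.        ,   1.        ]]), 'rvec': array([ 2.15751264, -0.64477284,  0.33093243]), 'tvec': array([-0.47292991,  0.26520396,  1.04349659])}
top {'mtx': array([[443.69512017,   0.        , 255.67248948],
       [  0.        , 443.69512017, 190.38213078],
       [  0.        ,   0.        ,   1.        ]]), 'rvec': array([ 2.14513998, -2.20022109,  0.11589615]), 'tvec': array([0.01056871, 0.56678502, 1.68516296])}
wrist {'mtx': array([[290.68217353,   0.        , 253.23427275],
       [  0.        , 290.68217353, 191.05055132],
       [  0.        ,   0.        ,   1.        ]]), 'hand_eye': array([[ 9.99999863e-01,  5.22372023e-04, -2.35079802e-05,
         1.70047408e-05],
       [ 1.76798189e-04, -2.95459337e-01,  9.55355300e-01,
        -1.26813988e-01],
       [ 4.92105228e-04, -9.55355173e-01, -2.95459389e-01,
         7.60053043e-02],
       [ 0.00000000e+00,  0.00000000e+00,  0.00000000e+00,
         1.00000000e+00]])}
0.017
```

View pics/top0.png

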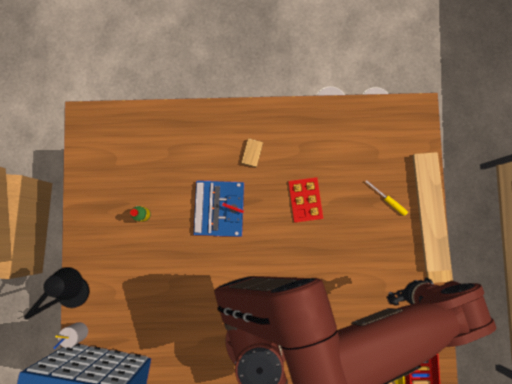

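View pics/side0.png

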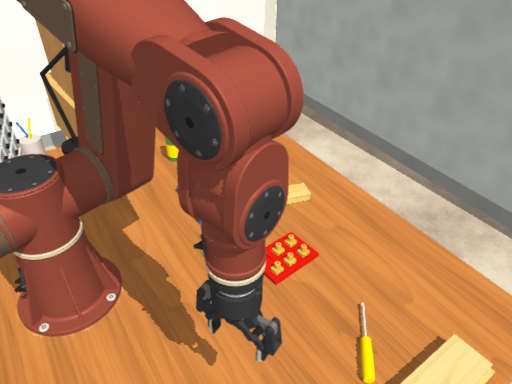

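View pics/wrist0.png

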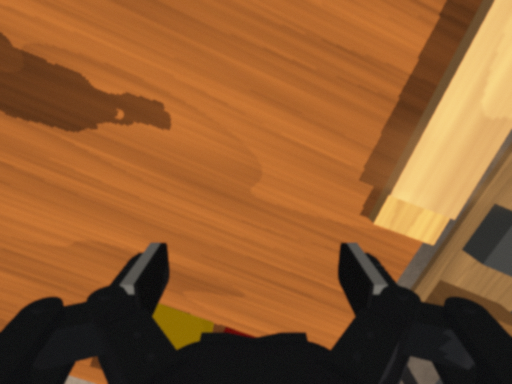

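Run:
```python
from workcell import arm
from scipy.spatial.transform import Rotation as R
s=arm.state(); print(R.from_quat(s['eef_rot']).as_matrix().round(3))
```

```text
[[ 0.396 -0.     0.918]
 [-0.918  0.001  0.396]
 [-0.001 -1.     0.   ]]
```

```bash
cat > h.py <<'E'
from workcell import arm
import cv2,numpy as np
from scipy.spatial.transform import Rotation as R
def cam(n,s=None):
    c=arm.get_calibration(n); K=c['mtx']
    if n!='wrist':
        Rm=cv2.Rodrigues(c['rvec'])[0]; return K,Rm.T,-Rm.T@c['tvec']
    s=s or arm.state(); T=np.eye(4); T[:3,:3]=R.from_quat(s['eef_rot']).as_matrix(); T[:3,3]=s['tool_pos']
    M=T@c['hand_eye']; return K,M[:3,:3],M[:3,3]
def ray(C,uv,z):
    K,Rw,o=C; uv=np.atleast_2d(uv).astype(float)
    d=np.c_[uv,np.ones(len(uv))]@np.linalg.inv(K).T@Rw.T
    return o+d*((z-o[2])/d[:,2])[:,None]
def pts(C,d):
    K,Rw,o=C; v,u=np.mgrid[:d.shape[0],:d.shape[1]]
    p=np.stack([u,v,np.ones_like(u)],-1)@np.linalg.inv(K).T*d[...,None]
    return p@Rw.T+o
def proj(C,X):
    K,Rw,o=C; p=(np.atleast_2d(X)-o)@Rw@K.T; return p[:,:2]/p[:,2:]
def blobs(mask,amin=20):
    cs,_=cv2.findContours(mask.astype(np.uint8),cv2.RETR_EXTERNAL,cv2.CHAIN_APPROX_NONE)
    return [c for c in cs if cv2.contourArea(c)>=amin]
def shot(n,name):
    s=arm.state(); C=cam(n,s); p,d=arm.camera(n); cv2.imwrite(f'pics/{name}.png',p); np.save(f'pics/{name}.npy',d); return C,p,d,s
E
python3 - <<'E'
from h import *
p=cv2.imread('pics/top0.png'); d=np.load('pics/top0.npy')
cv2.imwrite('pics/top0z.png',cv2.resize(p[130:250,180:340],None,fx=5,fy=5,interpolation=cv2.INTER_CUBIC))
C=cam('top'); print(C[2])
P=pts(C,d)
hsv=cv2.cvtColor(p,cv2.COLOR_BGR2HSV)
red=((hsv[...,0]<6)|(hsv[...,0]>174))&(hsv[...,1]>190)&(hsv[...,2]>150)
red[:,:260]=0; red[:150]=0; red[240:]=0; red[:,350:]=0
for c in blobs(red,100):
    r=cv2.minAreaRect(c); print('tray',r); print(ray(C,cv2.boxPoints(r),0.012))
blue=(hsv[...,0]>100)&(hsv[...,0]<130)&(hsv[...,1]>120); blue[:,:180]=0;blue[:,260:]=0;blue[250:]=0;blue[:150]=0
for c in blobs(blue,40):
    r=cv2.minAreaRect(c); print('blue',r); print(ray(C,cv2.boxPoints(r),0.03))
E
```

```text
[0.39535489 0.00904962 1.73341967]
tray ((305.42999267578125, 199.510009765625), (41.8607292175293, 29.274221420288086), 81.8698959350586)
[[ 0.60275735 -0.13114457  0.012     ]
 [ 0.61623573 -0.24512414  0.012     ]
 [ 0.45375559 -0.26169874  0.012     ]
 [ 0.44060656 -0.14875613  0.012     ]]
blue ((218.4504852294922, 208.238037109375), (46.882511138916016, 53.357330322265625), 2.2906100749969482)
[[0.40545719 0.23604515 0.03      ]
 [0.6103071  0.22541922 0.03      ]
 [0.59849088 0.04462718 0.03      ]
 [0.39376239 0.05742459 0.03      ]]
```

View pics/top0z.png

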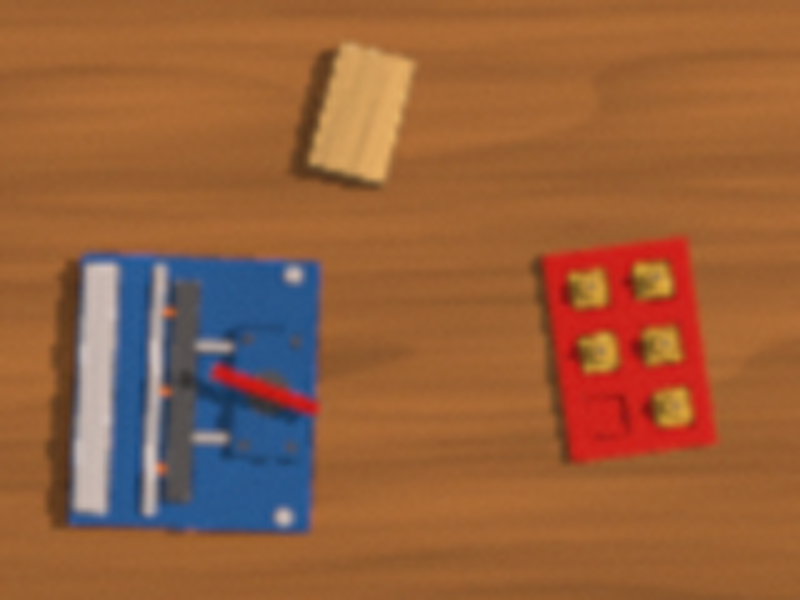

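```bash
cat >> h.py <<'E'
def heading(s): 
    x=R.from_quat(s['eef_rot']).as_matrix()[:,0]; return np.degrees(np.arctan2(x[1],x[0]))
def plan(X,hd=None,s=None):
    s=s or arm.state(); M=R.from_quat(s['eef_rot']).as_matrix()
    t=M.T@(np.array(X)-s['tool_pos']); h=heading(s)
    turn=0 if hd is None else (h-hd+180)%360-180
    print('PLAN shift',t.round(4),'turn',round(turn,2),'| pos',s['tool_pos'].round(4),'hd',round(h,2),'j6',s['joint_pos'][5].round(2),'t',round(s['time'],2))
E
python3 -c "
from h import *
plan([.53,-.2,.24],-83.8)"
```

```text
PLAN shift [-0.1313  0.0081  0.4076] turn 17.11 | pos [ 0.2076 -0.4819  0.2479] hd -66.69 j6 1.43 t 0.15
```

Emit:
servo_tool(
  targets="-0.131 0.008 0.408 17.1 0;-0.131 0.008 0.408 17.1 0;-0.131 0.008 0.408 17.1 0;-0.131 0.008 0.408 17.1 0;-0.131 0.008 0.408 17.1 0;-0.131 0.008 0.408 17.1 0;-0.131 0.008 0.408 17.1 0;-0.131 0.008 0.408 17.1 0",
)

```text
time: 0.95
tool_pos: [0.5034, -0.2232, 0.2407]
eef_rot: [-0.526, 0.472, -0.472, 0.527]
ft_force: [1.5, -0.6, 0.2]
opening: 0.0858
```

Emit:
servo_tool(
  targets="0 0 0.02 0 0; 0 0 0.02 0 0; 0 0 0.02 0 0",
)

```text
time: 1.25
tool_pos: [0.523, -0.2208, 0.2401]
eef_rot: [0.527, -0.473, 0.471, -0.527]
ft_force: [-0.1, -0.7, 0.2]
opening: 0.0854
```

```bash
python3 -c "
from h import *
C,p,d,s=shot('wrist','w1')
plan([.53,-.2,.24],-83.8)"
```

```text
PLAN shift [-0.0203  0.0003  0.0097] turn -0.0 | pos [ 0.5225 -0.2212  0.2403] hd -83.8 j6 2.5 t 1.3
```

View pics/w1.png

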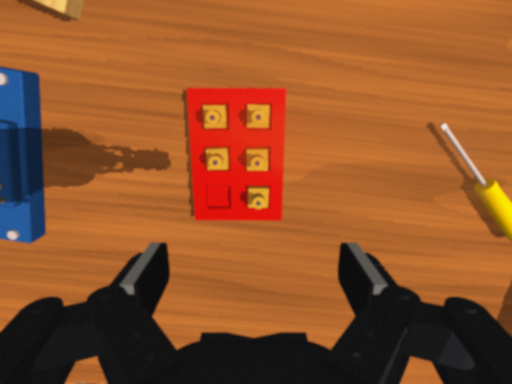

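```bash
python3 -c "
from h import *
print(ray(cam('top'),[[233,208],[218,208]],.08))
plan([.50,.12,.26],87)"
```

```text
[[0.49779044 0.08280948 0.08      ]
 [0.49920495 0.1387115  0.08      ]]
PLAN shift [-0.3417 -0.0192  0.0144] turn -170.8 | pos [ 0.5225 -0.2212  0.2403] hd -83.8 j6 2.5 t 1.3
```

Emit:
servo_tool(
  targets="-0.342 -0.019 0.014 -65 0;-0.342 -0.019 0.014 -65 0;-0.342 -0.019 0.014 -65 0;-0.342 -0.019 0.014 -65 0;-0.342 -0.019 0.014 -65 0;-0.342 -0.019 0.014 -65 0;-0.342 -0.019 0.014 -65 0;-0.342 -0.019 0.014 -65 0",
)

```text
time: 2.1
tool_pos: [0.4984, 0.1234, 0.2603]
eef_rot: [-0.697, 0.113, -0.112, 0.699]
ft_force: [0.4, -0.5, 0.7]
opening: 0.0854
```

Emit:
servo_tool(
  targets="0 0 0 -65 0;0 0 0 -65 0;0 0 0 -65 0;0 0 0 -65 0;0 0 0 -65 0;0 0 0 -65 0;0 0 0 -65 0;0 0 0 -65 0",
)

```text
time: 2.9
tool_pos: [0.4979, 0.1221, 0.2604]
eef_rot: [-0.648, -0.282, 0.282, 0.65]
ft_force: [0.1, -0.2, 0.1]
opening: 0.0857
```

```bash
python3 -c "
from h import *
plan([.50,.12,.26],87)"
```

```text
PLAN shift [-0.0001  0.0004 -0.0029] turn -40.07 | pos [0.4979 0.1221 0.2604] hd 46.93 j6 0.85 t 2.9
```

Emit:
servo_tool(
  targets="0 0 0 -40 0;0 0 0 -40 0;0 0 0 -40 0;0 0 0 -40 0;0 0 0 -40 0;0 0 0 -40 0;0 0 0 -40 0",
)

```text
time: 3.6
tool_pos: [0.4977, 0.1212, 0.2606]
eef_rot: [-0.513, -0.486, 0.485, 0.515]
ft_force: [0.6, -0.2, 0.5]
opening: 0.085
```

```bash
python3 -c "
from h import *
C,p,d,s=shot('wrist','w2')
cv2.imwrite('pics/w2z.png',cv2.resize(p[:330,60:460],None,fx=1.8,fy=1.8,interpolation=cv2.INTER_CUBIC))
plan([.50,.12,.26],87)"
```

```text
PLAN shift [-0.0012  0.0005 -0.0023] turn -0.3 | pos [0.4977 0.1214 0.2605] hd 86.7 j6 0.15 t 3.65
```

View pics/w2z.png

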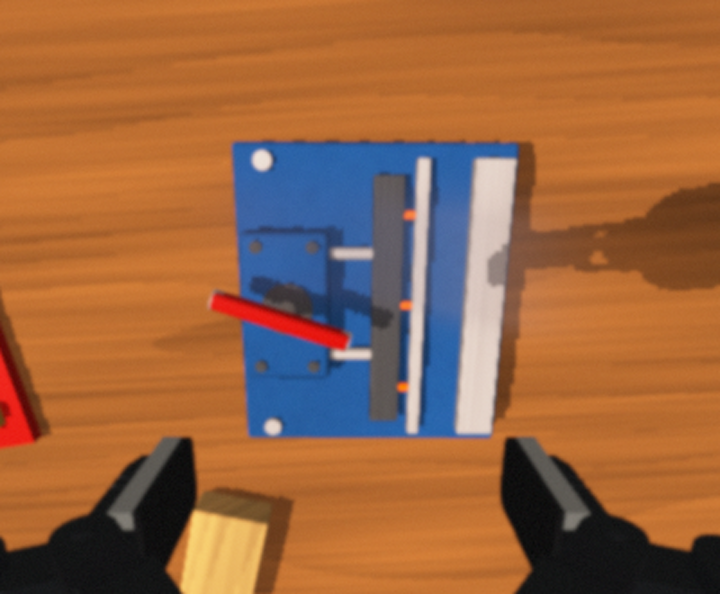

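```bash
cat > vm.py <<'E'
from h import *
def vise(C,p,d,verbose=True):
    hsv=cv2.cvtColor(p,cv2.COLOR_BGR2HSV)
    P=pts(C,d)
    near=(P[...,0]>.36)&(P[...,0]<.64)&(P[...,1]>-.02)&(P[...,1]<.28)&(d>0)
    out={}
    br=(hsv[...,1]<60)&(hsv[...,2]>120)&near
    for c in blobs(br,150):
        r=cv2.minAreaRect(c); m=np.zeros(br.shape,np.uint8); cv2.drawContours(m,[c],-1,1,-1); m=cv2.erode(m,np.ones((3,3)))
        zz=np.median(P[...,2][m>0]); B=ray(C,cv2.boxPoints(r),.041)
        print('bright',np.round(r[0]),np.round(r[1],1),'z',zz.round(4)); print(B[:,:2].round(4).tolist())
    red=((hsv[...,0]<8)|(hsv[...,0]>172))&(hsv[...,1]>150)&near&(P[...,2]>.06)
    for c in blobs(red,80):
        r=cv2.minAreaRect(c); B=ray(C,cv2.boxPoints(r),.087)
        L=[np.linalg.norm(B[i]-B[(i+1)%4]) for i in range(2)]; i=int(np.argmax(L)); v=B[(i+1)%4]-B[i]
        m=np.zeros(br.shape,np.uint8); cv2.drawContours(m,[c],-1,1,-1);
        print('bar c',B.mean(0).round(4),'size',np.round(L,4),'ang',np.degrees(np.arctan2(v[1],v[0])).round(2)%180,'z',np.median(P[...,2][m>0]).round(4))
    return P
if __name__=='__main__':
    import sys
    C,p,d,s=shot('wrist',sys.argv[1]); vise(C,p,d)
E
python3 - <<'E'
from vm import *
C,p,d,s=shot('wrist','w3'); P=vise(C,p,d)
hsv=cv2.cvtColor(p,cv2.COLOR_BGR2HSV)
bl=(hsv[...,0]>100)&(hsv[...,0]<130)&(hsv[...,1]>100); 
for c in blobs(bl,2000):
    m=np.zeros(bl.shape,np.uint8); cv2.drawContours(m,[c],-1,1,-1)
    r=cv2.minAreaRect(c); print(r); print(ray(C,cv2.boxPoints(r),.03).round(4)); 
# depth heights along a row
v=int(300/1.8)
for v in (115,200):
  print(v,[(u,*P[v,u].round(3)) for u in range(180,350,6)])
E
```

```text
bright [329. 164.] [ 24.5 155.1] z 0.0423
[[0.6017, 0.1919], [0.4106, 0.2051], [0.4142, 0.2325], [0.6063, 0.224]]
bright [291. 163.] [  9.4 153.4] z 0.042
[[0.5988, 0.1556], [0.4095, 0.169], [0.4106, 0.1795], [0.6001, 0.1679]]
bar c [0.4985 0.0814 0.087 ] size [0.0126 0.0824] ang 68.72 z 0.0878
((240.0, 210.0), (62.0, 90.0), 90.0)
[[0.5126 0.0473 0.03  ]
 [0.5192 0.1614 0.03  ]
 [0.6062 0.1592 0.03  ]
 [0.5991 0.0372 0.03  ]]
((266.8576965332031, 159.68846130371094), (157.07083129882812, 162.70785522460938), 1.2188751697540283)
[[0.596  0.0262 0.03  ]
 [0.3917 0.0557 0.03  ]
 [0.4056 0.2358 0.03  ]
 [0.6134 0.2388 0.03  ]]
115 [(180, np.float64(0.434), np.float64(0.032), np.float64(0.001)), (186, np.float64(0.435), np.float64(0.039), np.float64(0.001)), (192, np.float64(0.434), np.float64(0.053), np.float64(0.032)), (198, np.float64(0.435), np.float64(0.06), np.float64(0.031)), (204, np.float64(0.435), np.float64(0.067), np.float64(0.032)), (210, np.float64(0.435), np.float64(0.074), np.float64(0.031)), (216, np.float64(0.436), np.float64(0.081), np.float64(0.031)), (222, np.float64(
[... 2540 characters left out ...]
8, np.float64(0.544), np.float64(0.163), np.float64(0.042)), (294, np.float64(0.547), np.float64(0.172), np.float64(0.032)), (300, np.float64(0.548), np.float64(0.18), np.float64(0.031)), (306, np.float64(0.548), np.float64(0.188), np.float64(0.032)), (312, np.float64(0.548), np.float64(0.195), np.float64(0.033)), (318, np.float64(0.545), np.float64(0.201), np.float64(0.043)), (324, np.float64(0.546), np.float64(0.208), np.float64(0.042)), (330, np.float64(0.546), np.float64(0.216), np.float64(0.043)), (336, np.float64(0.547), np.float64(0.224), np.float64(0.042)), (342, np.float64(0.562), np.float64(0.243), np.float64(0.001)), (348, np.float64(0.563), np.float64(0.252), np.float64(-0.001))]
```

```bash
python3 -c "
from h import *
plan([.4985,.080,.20],-21.3)"
```

```text
PLAN shift [-0.0416  0.0604 -0.0032] turn 108.04 | pos [0.4978 0.1215 0.2605] hd 86.74 j6 0.15 t 3.7
```

Emit:
servo_tool(
  targets="-0.042 0.05 -0.003 60 0;-0.042 0.05 -0.003 60 0;-0.042 0.05 -0.003 60 0;-0.042 0.05 -0.003 60 0;-0.042 0.05 -0.003 60 0;-0.042 0.05 -0.003 60 0;-0.042 0.05 -0.003 60 0;-0.042 0.05 -0.003 60 0",
)

```text
time: 4.5
tool_pos: [0.4983, 0.0794, 0.2104]
eef_rot: [-0.687, -0.162, 0.162, 0.689]
ft_force: [-0.2, 0.7, -0.1]
opening: 0.0854
```

Emit:
servo_tool(
  targets="0 0 0 48 0;0 0 0 48 0;0 0 0 48 0;0 0 0 48 0;0 0 0 48 0;0 0 0 48 0;0 0 0 48 0;0 0 0 48 0",
)

```text
time: 5.3
tool_pos: [0.4982, 0.0794, 0.2104]
eef_rot: [-0.694, 0.131, -0.13, 0.696]
ft_force: [-0.1, 0.3, 0.0]
opening: 0.0854
```

```bash
python3 -c "
from vm import *
C,p,d,s=shot('wrist','w4'); vise(C,p,d)
plan([.4985,.080,.078],-21.3)"
```

```text
bright [209. 146.] [28.8  8.2] z 0.041
[[0.4652, 0.1408], [0.4735, 0.1404], [0.4711, 0.1116], [0.4625, 0.112]]
bright [274. 124.] [29.4  8.6] z 0.0409
[[0.5337, 0.1367], [0.542, 0.1361], [0.5409, 0.1073], [0.5323, 0.1078]]
bright [229.  90.] [ 11.  197.3] z 0.042
[[0.4107, 0.1792], [0.6001, 0.1673], [0.6005, 0.1576], [0.4092, 0.169]]
bright [213.  41.] [ 33.2 207.7] z 0.0423
[[0.4142, 0.2337], [0.6027, 0.2203], [0.6043, 0.1934], [0.4103, 0.2054]]
bar c [0.4998 0.0804 0.087 ] size [0.0824 0.0101] ang 67.66 z 0.0881
PLAN shift [0.0003 0.1324 0.0004] turn 0.06 | pos [0.4982 0.0794 0.2104] hd -21.24 j6 1.95 t 5.35
```

View pics/w4.png

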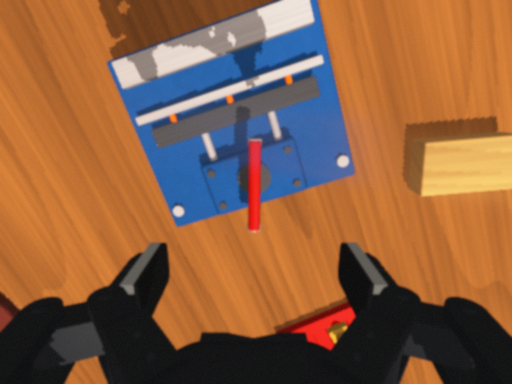

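Emit:
servo_tool(
  targets="0 0.06 0 0.7 0;0 0.11 0 0.7 0;0 0.132 0 0.7 60;0 0.132 0 0.7 120;0 0.132 0 0.7 180;0 0.132 0 0.7 230;0 0.132 0 0.7 230;0 0.132 0 0.7 230",
)

```text
time: 6.15
tool_pos: [0.4989, 0.08, 0.0804]
eef_rot: [-0.693, 0.134, -0.135, 0.695]
ft_force: [-3.3, 1.8, 11.0]
opening: 0.0099
```

```bash
python3 -c "
from h import *
s=arm.state(); print(s['ft_force'].round(2),s['wrist_torque'].round(3),s['opening'])
plan([.4985,.080,.078],-21.3)"
```

```text
[-3.32  1.8  10.96] [0.25  0.733 0.076] 0.009894989851731624
PLAN shift [-0.0004  0.0024 -0.0002] turn -0.61 | pos [0.4989 0.08   0.0804] hd -21.91 j6 1.97 t 6.15
```

Emit:
servo_tool(
  targets="0 0 0 -6 230;0 0 0 -12 230;0 0 0 -18 230;0 0 0 -24 230;0 0 0 -30 230;0 0 0 -36 230;0 0 0 -42 230;0 0 0 -42 230",
)

```text
time: 6.95
tool_pos: [0.4995, 0.08, 0.0806]
eef_rot: [-0.695, -0.125, 0.123, 0.697]
ft_force: [4.1, 0.6, -14.1]
opening: 0.01
```

```bash
python3 -c "
from h import *
s=arm.state(); print(s['ft_force'].round(2),s['wrist_torque'].round(3),s['opening'])
plan([.4985,.080,.078],-21.3)"
```

```text
[  4.12   0.65 -14.14] [ 0.008 -0.857  0.222] 0.009950879548100826
PLAN shift [-0.0009  0.0026  0.0004] turn 41.5 | pos [0.4995 0.08   0.0806] hd 20.2 j6 1.23 t 6.95
```

Emit:
servo_tool(
  targets="0 0 0 -7 230;0 0 0 -14 230;0 0 0 -21 230;0 0 0 -28 230;0 0 0 -35 230;0 0 0 -42 230;0 0 0 -49 230;0 0 0 -50 230",
)

```text
time: 7.75
tool_pos: [0.5, 0.0804, 0.0806]
eef_rot: [-0.578, -0.409, 0.405, 0.579]
ft_force: [5.1, 3.1, -16.6]
opening: 0.0098
```

```bash
python3 -c "
from h import *
s=arm.state(); print(s['ft_force'].round(2),s['wrist_torque'].round(3),s['opening'])
plan([.4985,.080,.078],-21.3)"
```

```text
[  5.08   3.11 -16.63] [ 0.583 -0.951 -0.182] 0.009814059796021984
PLAN shift [-0.0009  0.0026  0.0013] turn 91.57 | pos [0.5    0.0804 0.0806] hd 70.27 j6 0.36 t 7.75
```

Emit:
servo_tool(
  targets="0 0 0 -5 230;0 0 0 -10 230;0 0 0 -15 230;0 0 0 -20 230;0 0 0 -25 230;0 0 0 -30 230;0 0 0 -35 230;0 0 0 -35 230",
)

```text
time: 8.55
tool_pos: [0.5001, 0.0807, 0.081]
eef_rot: [0.431, 0.563, -0.558, -0.432]
ft_force: [1.9, 5.4, -9.8]
opening: 0.01
```

```bash
python3 -c "
from h import *
s=arm.state(); print(s['ft_force'].round(2),s['wrist_torque'].round(3),s['opening'])
plan([.4985,.080,.078],-21.3)"
```

```text
[ 1.87  5.4  -9.83] [ 1.083 -0.19  -5.614] 0.009980623280257162
PLAN shift [-0.0003  0.003   0.0017] turn 126.1 | pos [0.5001 0.0807 0.081 ] hd 104.8 j6 -0.25 t 8.55
```

Emit:
servo_tool(
  targets="0 0 0 2 230;0 0 0 3 120;0 0 0 3 0;0 0 0 3 0;0 -0.05 0 3 0;0 -0.1 0 3 0;0 -0.14 0 3 0;0 -0.14 0 3 0",
)

```text
time: 9.35
tool_pos: [0.5028, 0.08, 0.2269]
eef_rot: [0.448, 0.554, -0.544, -0.443]
ft_force: [1.1, -0.4, -0.1]
opening: 0.0854
```

```bash
python3 -c "
from vm import *
C,p,d,s=shot('wrist','w5'); vise(C,p,d);print(s['ft_force'].round(2),s['wrist_torque'].round(3))
plan([.4985,.080,.078],-21.3)"
```

```text
bright [367. 191.] [ 26.2 170.9] z 0.0422
[[0.603, 0.1886], [0.4093, 0.2033], [0.4137, 0.2315], [0.6107, 0.2222]]
bright [327. 179.] [ 11.1 168.1] z 0.0418
[[0.5984, 0.1491], [0.409, 0.1631], [0.4105, 0.1748], [0.601, 0.1629]]
bar c [0.4998 0.0809 0.087 ] size [0.0828 0.0107] ang 176.19 z 0.088
[ 1.11 -0.43 -0.14] [-0.057 -0.014 -0.015]
PLAN shift [1.000e-04 1.462e-01 4.500e-03] turn 123.15 | pos [0.5015 0.08   0.2242] hd 101.85 j6 -0.2 t 9.4
```

View pics/w5.png

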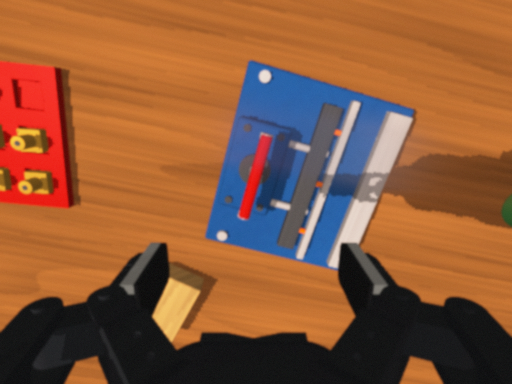

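```bash
python3 -c "
from h import *
plan([.575,-.195,.18],96.2)"
```

```text
PLAN shift [-0.2843  0.0434 -0.015 ] turn 5.65 | pos [0.5015 0.08   0.2242] hd 101.85 j6 -0.2 t 9.4
```

Emit:
servo_tool(
  targets="-0.284 0.043 -0.015 5.6 0;-0.284 0.043 -0.015 5.6 0;-0.284 0.043 -0.015 5.6 0;-0.284 0.043 -0.015 5.6 0;-0.284 0.043 -0.015 5.6 0;-0.284 0.043 -0.015 5.6 0;-0.284 0.043 -0.015 5.6 0;-0.284 0.043 -0.015 5.6 0",
)

```text
time: 10.2
tool_pos: [0.5742, -0.195, 0.1789]
eef_rot: [0.473, 0.53, -0.523, -0.472]
ft_force: [-0.2, 0.0, 0.9]
opening: 0.0857
```

```bash
cat > tm.py <<'E'
from h import *
def blanks(C,p,d):
    hsv=cv2.cvtColor(p,cv2.COLOR_BGR2HSV); P=pts(C,d)
    br=(hsv[...,0]>14)&(hsv[...,0]<36)&(hsv[...,1]>90)&(hsv[...,2]>60)&(P[...,2]>.008)&(P[...,2]<.08)
    out=[]
    for c in blobs(br,150):
        m=np.zeros(br.shape,np.uint8); cv2.drawContours(m,[c],-1,1,-1)
        Q=P[(m>0)&br]; top=np.percentile(Q[:,2],97)
        hi=Q[Q[:,2]>top-.004]; lo=Q[(Q[:,2]<top-.013)&(Q[:,2]>top-.021)]
        r=cv2.minAreaRect(lo[:,:2].astype(np.float32)*1000) if len(lo)>10 else None
        cc=cv2.minEnclosingCircle(hi[:,:2].astype(np.float32)*1000)
        rn=cv2.minAreaRect(hi[:,:2].astype(np.float32)*1000)
        u=c[:,0].mean(0).round()
        print('px',u,'top z',top.round(4),'neck c',hi[:,:2].mean(0).round(4),np.round(cc[0],1),'r',round(cc[1],1),'flange',r and (np.round(r[0],1),np.round(r[1],1),round(r[2]%90,1)))
    return P
if __name__=='__main__':
    import sys
    C,p,d,s=shot('wrist',sys.argv[1]); blanks(C,p,d); cv2.imwrite(f'pics/{sys.argv[1]}z.png',cv2.resize(p[20:300,100:420],None,fx=2,fy=2,interpolation=cv2.INTER_CUBIC)); plan(s['tool_pos'])
E
python3 tm.py w6
```

```text
px [424. 285.] top z 0.0322 neck c [0.6797 0.0141] [679.3  15.1] r 30.7 flange (array([670.8,  14. ]), array([19.1, 61.7]), 3.7)
px [277. 181.] top z 0.0382 neck c [ 0.5759 -0.1685] [ 576.7 -168.4] r 7.9 flange (array([ 576.2, -168.6]), array([25. , 25.6]), 7.5)
px [228. 181.] top z 0.0382 neck c [ 0.582  -0.2186] [ 582.4 -218.5] r 7.8 flange (array([ 582.4, -218.9]), array([25.5, 24.9]), 4.9)
px [278. 131.] top z 0.0382 neck c [ 0.5267 -0.175 ] [ 527.  -174.8] r 7.9 flange (array([ 526.8, -175.2]), array([24.9, 24.5]), 7.2)
px [227. 131.] top z 0.0383 neck c [ 0.5312 -0.2232] [ 531.6 -223.2] r 7.9 flange (array([ 531.3, -223.8]), array([25. , 25.1]), 6.5)
px [224.  77.] top z 0.0383 neck c [ 0.4831 -0.2299] [ 483.3 -230. ] r 7.8 flange (array([ 483.3, -230.4]), array([25.1, 25.2]), 5.2)
PLAN shift [-0.0009  0.0005  0.0002] turn 0 | pos [ 0.5742 -0.1941  0.1794] hd 96.26 j6 -0.56 t 10.25
```

View pics/w6z.png

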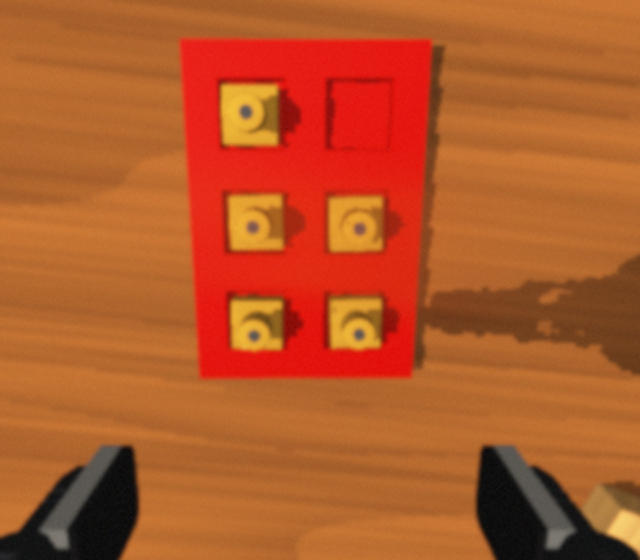

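```bash
python3 -c "
from h import *
plan([.5765,-.1685,.10],97.5)"
```

```text
PLAN shift [ 0.0247  0.0796 -0.0043] turn -1.24 | pos [ 0.5742 -0.1941  0.1794] hd 96.26 j6 -0.56 t 10.25
```

Emit:
servo_tool(
  targets="0.025 0.05 -0.004 -1.2 150;0.025 0.08 -0.004 -1.2 150;0.025 0.08 -0.004 -1.2 150;0.025 0.08 -0.004 -1.2 150;0.025 0.08 -0.004 -1.2 150",
)

```text
time: 10.75
tool_pos: [0.5774, -0.1686, 0.1018]
eef_rot: [0.468, 0.536, -0.528, -0.465]
ft_force: [0.2, -0.2, 0.8]
opening: 0.0354
```

```bash
python3 -c "
from h import *
C,p,d,s=shot('wrist','w7'); print(s['opening'])
plan([.5765,-.1685,.04],97.5)"
```

```text
0.035358212215596374
PLAN shift [0.0002 0.0619 0.0017] turn -0.03 | pos [ 0.5775 -0.1688  0.1019] hd 97.47 j6 -0.54 t 10.8
```

View pics/w7.png

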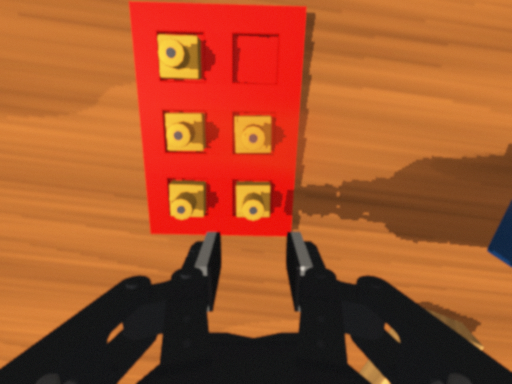

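Emit:
servo_tool(
  targets="0 0.04 0.002 0 150;0 0.062 0.002 0 150;0 0.062 0.002 0 150;0 0.062 0.002 0 235;0 0.062 0.002 0 235;0 0.062 0.002 0 235",
)

```text
time: 11.4
tool_pos: [0.5776, -0.1694, 0.0419]
eef_rot: [0.469, 0.536, -0.527, -0.464]
ft_force: [-0.3, -0.2, 7.4]
opening: 0.0127
```

```bash
python3 -c "
from h import *
s=arm.state(); print(s['ft_force'].round(2),s['wrist_torque'].round(3),s['opening'])
plan([.5765,-.1685,.14],97.5)"
```

```text
[-0.28 -0.18  7.42] [-0.073  0.197 -0.009] 0.012711919591250589
PLAN shift [ 0.0013 -0.0981 -0.0005] turn -0.04 | pos [ 0.5776 -0.1694  0.0419] hd 97.46 j6 -0.54 t 11.4
```

Emit:
servo_tool(
  targets="0 -0.02 0 0 235;0 -0.06 0 0 235;0 -0.1 0 0 235;0 -0.1 0 0 235",
)

```text
time: 11.8
tool_pos: [0.5796, -0.1713, 0.1483]
eef_rot: [0.473, 0.537, -0.526, -0.46]
ft_force: [0.4, -0.7, -0.7]
opening: 0.0125
```

```bash
cat >> h.py <<'E'
VO=np.array([.5044,.1558]); VY=np.radians(-3.55)
def V(x,y): return VO+x*np.array([np.cos(VY),np.sin(VY)])+y*np.array([-np.sin(VY),np.cos(VY)])
E
python3 -c "
from h import *
for x in (68,34,0,-34,-68): print(x,V(x/1e3,.0295).round(4))
C,p,d,s=shot('wrist','w8'); print(s['opening'])
plan([*V(.068,.0295),.14],86.45)"
```

```text
68 [0.5741 0.181 ]
34 [0.5402 0.1831]
0 [0.5062 0.1852]
-34 [0.4723 0.1873]
-68 [0.4384 0.1895]
0.012540461886417551
PLAN shift [ 0.3493  0.0059 -0.0414] turn 11.02 | pos [ 0.5783 -0.1707  0.1456] hd 97.47 j6 -0.54 t 11.85
```

View pics/w8.png

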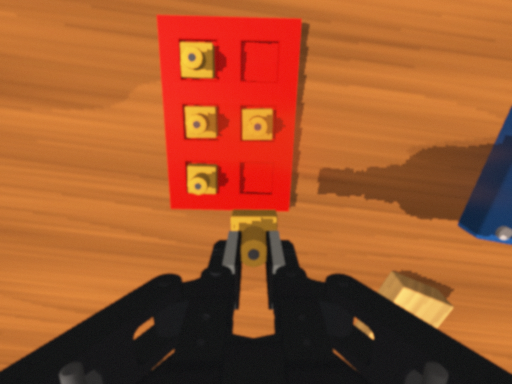

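Emit:
servo_tool(
  targets="0.349 0.006 -0.041 11 235;0.349 0.006 -0.041 11 235;0.349 0.006 -0.041 11 235;0.349 0.006 -0.041 11 235;0.349 0.006 -0.041 11 235;0.349 0.006 -0.041 11 235;0.349 0.006 -0.041 11 235;0.349 0.006 -0.041 11 235",
)

```text
time: 12.65
tool_pos: [0.5726, 0.1861, 0.1391]
eef_rot: [0.518, 0.492, -0.48, -0.51]
ft_force: [0.9, -1.0, -1.4]
opening: 0.0127
```

```bash
python3 -c "
from h import *
C,p,d,s=shot('wrist','w9'); print(s['opening'])
plan([*V(.068,.0295),.066],86.45)"
```

```text
0.012673623070264378
PLAN shift [-0.0029  0.0731 -0.0001] turn 0.28 | pos [0.5727 0.1838 0.139 ] hd 86.73 j6 0.25 t 12.7
```

View pics/w9.png

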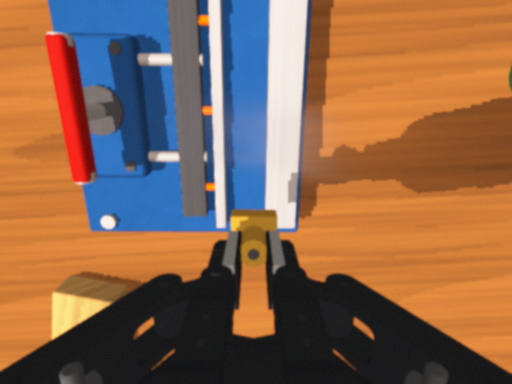

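Emit:
servo_tool(
  targets="-0.0035 0.02 0 0.3 235;-0.0035 0.04 0 0.3 235;-0.0035 0.04 0 0.3 235;-0.0035 0.04 0 0.3 235",
)

```text
time: 13.1
tool_pos: [0.5731, 0.1795, 0.099]
eef_rot: [0.52, 0.489, -0.479, -0.511]
ft_force: [-0.1, -0.2, -0.8]
opening: 0.0126
```

```bash
python3 -c "
from h import *
C,p,d,s=shot('wrist','w10'); print(s['opening'])
P=pts(C,d); M=R.from_quat(s['eef_rot']).as_matrix()
L=(P-s['tool_pos'])@M
for v in (150,180,195): print(v,[(u,*(L[v,u,[0]]*1000).round(1),*(P[v,u,2:]*1000).round(0)) for u in range(195,300,3)])
plan([*V(.068,.0295),.066],86.45)"
```

```text
0.01264376415273959
150 [(195, np.float64(-36.4), np.float64(42.0)), (198, np.float64(-34.7), np.float64(41.0)), (201, np.float64(-32.7), np.float64(42.0)), (204, np.float64(-31.3), np.float64(39.0)), (207, np.float64(-30.6), np.float64(31.0)), (210, np.float64(-28.6), np.float64(31.0)), (213, np.float64(-26.6), np.float64(31.0)), (216, np.float64(-23.4), np.float64(41.0)), (219, np.float64(-21.3), np.float64(42.0)), (222, np.float64(-19.5), np.float64(41.0)), (225, np.float64(-17.5), np.float64(42.0)), (228, np.float64(-15.8), np.float64(40.0)), (231, np.float64(-14.6), np.float64(31.0)), (234, np.float64(-12.6), np.float64(31.0)), (237, np.float64(-10.5), np.float64(32.0)), (240, np.float64(-8.5), np.float64(31.0)), (243, np.float64(-6.5), np.float64(31.0)), (246, np.float64(-4.5), np.float64(31.0)), (249, np.float64(-2.5), np.float64(32.0)), (252, np.float64(-0.5), np.float64(32.0)), (255, np.float64(1.5), np.float64(31.0)), (258, np.float64(3.5), np.float64(32.0)), (261, np.float64(5.5), np.float64(32.0)), (264, np.float64(7.5), np.float64(32.0)), (267, np.float64(9.5), np.float6
[... 2879 characters left out ...]
), (258, np.float64(3.7), np.float64(30.0)), (261, np.float64(5.8), np.float64(31.0)), (264, np.float64(7.9), np.float64(32.0)), (267, np.float64(10.0), np.float64(32.0)), (270, np.float64(12.1), np.float64(31.0)), (273, np.float64(14.1), np.float64(32.0)), (276, np.float64(16.4), np.float64(30.0)), (279, np.float64(17.4), np.float64(42.0)), (282, np.float64(19.2), np.float64(44.0)), (285, np.float64(21.4), np.float64(42.0)), (288, np.float64(23.5), np.float64(41.0)), (291, np.float64(25.4), np.float64(42.0)), (294, np.float64(27.5), np.float64(41.0)), (297, np.float64(29.4), np.float64(42.0))]
PLAN shift [0.0013 0.0336 0.0003] turn -0.07 | pos [0.5737 0.1797 0.0996] hd 86.38 j6 0.25 t 13.15
```

View pics/w10.png

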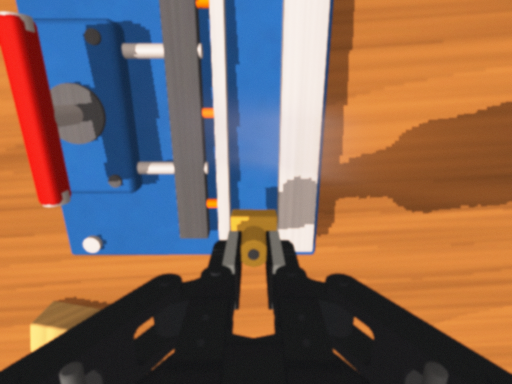

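Emit:
servo_tool(
  targets="0.001 0.015 0 0 235;0.001 0.025 0 0 235;0.001 0.03 0 0 235;0.001 0.033 0 0 235;0.001 0.033 0 0 235;0.001 0.033 0 0 235",
)

```text
time: 13.75
tool_pos: [0.5746, 0.1808, 0.067]
eef_rot: [0.52, 0.489, -0.478, -0.511]
ft_force: [1.2, -0.5, 0.5]
opening: 0.013
```

```bash
python3 -c "
from h import *
s=arm.state(); print(s['ft_force'].round(2),s['wrist_torque'].round(3),s['opening'])
plan([*V(.068,.0295),.066],86.45)"
```

```text
[ 1.22 -0.54  0.46] [0.001 0.053 0.003] 0.013010679980307622
PLAN shift [0.0002 0.001  0.0006] turn -0.07 | pos [0.5746 0.1808 0.067 ] hd 86.38 j6 0.25 t 13.75
```

Emit:
servo_tool(
  targets="0 0.001 0 0 235;0 0.001 0 0 150;0 0.001 0 0 150;0 0.001 0 0 150;0 -0.03 0 0 150;0 -0.08 0 0 150;0 -0.1 0 0 150;0 -0.1 0 0 150",
)

```text
time: 14.55
tool_pos: [0.5747, 0.1811, 0.1707]
eef_rot: [0.521, 0.491, -0.477, -0.51]
ft_force: [-1.4, -0.3, 0.5]
opening: 0.0353
```

```bash
python3 -c "
from h import *
C,p,d,s=shot('wrist','w11'); print(s['opening'])
plan([.575,-.195,.18],95)"
```

```text
0.03530413434138003
PLAN shift [-0.3749 -0.0123 -0.0254] turn -8.62 | pos [0.5736 0.1808 0.1685] hd 86.38 j6 0.25 t 14.6
```

View pics/w11.png

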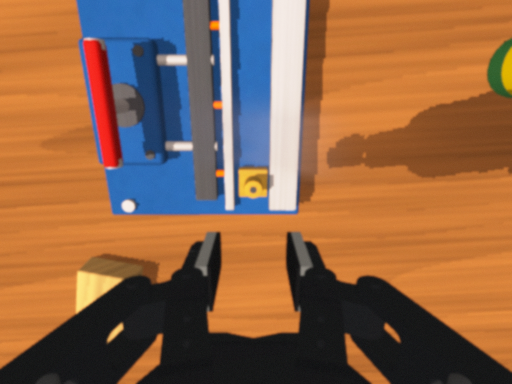

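```bash
python3 -c "
from h import *
plan([.5823,-.2187,.15],94.9)"
```

```text
PLAN shift [-0.3982  0.0178 -0.0335] turn -8.52 | pos [0.5736 0.1808 0.1685] hd 86.38 j6 0.25 t 14.6
```

Emit:
servo_tool(
  targets="-0.398 0.018 -0.034 -8.5 150;-0.398 0.018 -0.034 -8.5 150;-0.398 0.018 -0.034 -8.5 150;-0.398 0.018 -0.034 -8.5 150;-0.398 0.018 -0.034 -8.5 150;-0.398 0.018 -0.034 -8.5 150;-0.398 0.018 -0.034 -8.5 150;-0.398 0.018 -0.034 -8.5 150",
)

```text
time: 15.4
tool_pos: [0.5816, -0.2177, 0.1482]
eef_rot: [0.483, 0.527, -0.515, -0.474]
ft_force: [0.6, 0.3, -0.3]
opening: 0.0349
```

Emit:
servo_tool(
  targets="0 0.03 0 0 150;0 0.03 0 0 150;0 0.03 0 0 150",
)

```text
time: 15.7
tool_pos: [0.581, -0.2164, 0.1168]
eef_rot: [0.482, 0.526, -0.515, -0.475]
ft_force: [0.2, 0.8, 0.0]
opening: 0.0349
```

```bash
python3 tm.py w12; python3 -c "
from h import *
plan([.5823,-.2187,.042],94.9)"
```

```text
px [481. 323.] top z 0.0321 neck c [0.6893 0.0084] [694.5  11.3] r 39.5 flange (array([672.8,   6.5]), array([30.3, 66.7]), 17.2)
px [249. 195.] top z 0.0381 neck c [ 0.5817 -0.2188] [ 582.6 -218.8] r 8.0 flange (array([ 582.1, -218.8]), array([25.4, 25.7]), 5.1)
px [248. 132.] top z 0.038 neck c [ 0.5312 -0.2233] [ 531.3 -223.3] r 7.8 flange (array([ 531.2, -223.5]), array([25.6, 25.4]), 7.1)
px [312. 131.] top z 0.0382 neck c [ 0.5266 -0.1754] [ 526.8 -175. ] r 7.9 flange (array([ 526.7, -175.3]), array([25.5, 25.2]), 7.9)
px [244.  62.] top z 0.0382 neck c [ 0.4832 -0.2302] [ 483.1 -230.2] r 7.8 flange (array([ 482.9, -230.7]), array([25.6, 25.2]), 5.4)
PLAN shift [0.     0.0012 0.001 ] turn 0 | pos [ 0.5819 -0.2164  0.118 ] hd 94.93 j6 -0.57 t 15.75
PLAN shift [-0.0025  0.076   0.0013] turn 0.03 | pos [ 0.5819 -0.2164  0.118 ] hd 94.93 j6 -0.57 t 15.75
```

View pics/w12.png

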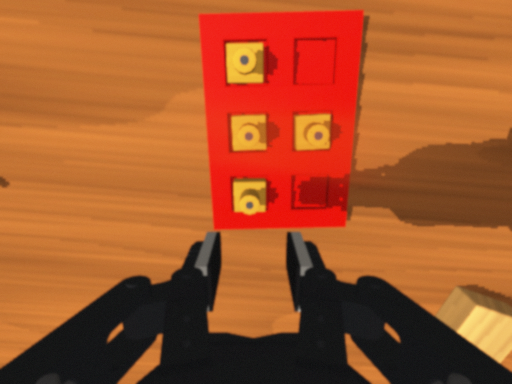

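Emit:
servo_tool(
  targets="-0.0025 0.04 0.001 0 150;-0.0025 0.076 0.001 0 150;-0.0025 0.076 0.001 0 150;-0.0025 0.076 0.001 0 150;-0.0025 0.076 0.001 0 235;-0.0025 0.076 0.001 0 235;-0.0025 0.076 0.001 0 235",
)

```text
time: 16.45
tool_pos: [0.5843, -0.2191, 0.0448]
eef_rot: [0.483, 0.527, -0.515, -0.472]
ft_force: [-0.3, 1.1, 7.5]
opening: 0.0124
```

Emit:
servo_tool(
  targets="0 -0.02 0 0 235;0 -0.06 0 0 235;0 -0.1 0 0 235;0 -0.1 0 0 235",
)

```text
time: 16.85
tool_pos: [0.5854, -0.2211, 0.1522]
eef_rot: [0.487, 0.529, -0.514, -0.468]
ft_force: [0.9, -0.7, -0.0]
opening: 0.0124
```

```bash
python3 -c "
from h import *
plan([*V(.034,.0290),.14],86.45)"
```

```text
PLAN shift [0.4062 0.0097 0.0106] turn 8.51 | pos [ 0.5854 -0.2211  0.1522] hd 94.96 j6 -0.57 t 16.85
```

Emit:
servo_tool(
  targets="0.406 0.01 0.011 8.5 235;0.406 0.01 0.011 8.5 235;0.406 0.01 0.011 8.5 235;0.406 0.01 0.011 8.5 235;0.406 0.01 0.011 8.5 235;0.406 0.01 0.011 8.5 235;0.406 0.01 0.011 8.5 235;0.406 0.01 0.011 8.5 235",
)

```text
time: 17.65
tool_pos: [0.54, 0.1806, 0.1409]
eef_rot: [0.524, 0.493, -0.476, -0.506]
ft_force: [1.3, -0.5, -0.4]
opening: 0.0125
```

Emit:
servo_tool(
  targets="0 0 0 0 235;0 0 0 0 235",
)

```text
time: 17.85
tool_pos: [0.5401, 0.1819, 0.1417]
eef_rot: [0.524, 0.494, -0.476, -0.505]
ft_force: [1.0, -1.0, -0.4]
opening: 0.0124
```

```bash
cat > vg.py <<'E'
from h import *
import sys
C,p,d,s=shot('wrist',sys.argv[1]); print('open',s['opening'])
P=pts(C,d); M=R.from_quat(s['eef_rot']).as_matrix(); L=(P-s['tool_pos'])@M
for v in (60,120,160,180):
    z=P[v,:,2]; u0=253
    uu=np.arange(200,310); low=(z[uu]<.036)&(abs(L[v,uu,0])<.024)
    k=uu[low]; 
    if len(k)>4:
        # contiguous run containing largest
        runs=np.split(k,np.where(np.diff(k)>1)[0]+1); r=max(runs,key=len)
        zp=L[v,r[0],2]
        e=lambda u:(L[v,u,0])
        print('v',v,'gap', (e(r[0]-1)*1000).round(1),(e(r[-1]+1)*1000).round(1),'toolz',(zp*1000).round(0))
plan([*V(float(sys.argv[2]),.029),float(sys.argv[3])],86.45,s)
E
python3 vg.py w13 .034 .0695
```

```text
open 0.01240723544325318
v 60 gap -15.7 17.4 toolz 104.0
v 120 gap -15.9 17.4 toolz 61.0
v 160 gap -16.0 17.5 toolz 29.0
v 180 gap -16.1 17.1 toolz 11.0
PLAN shift [0.0007 0.0722 0.0026] turn 0.18 | pos [0.5401 0.1819 0.1417] hd 86.63 j6 0.26 t 17.85
```

View pics/w13.png

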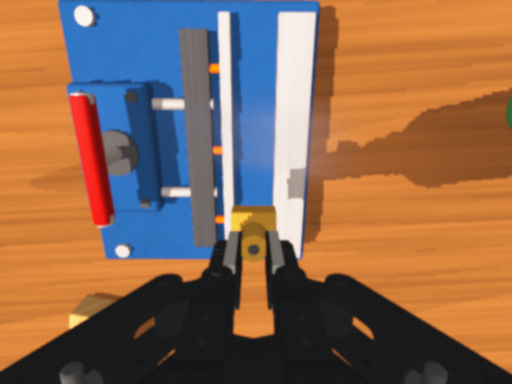

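```bash
python3 -c "
from h import *
s=arm.state();print(R.from_quat(s['eef_rot']).as_matrix()[:,1].round(4), s['joint_pos'].round(3))"
```

```text
[ 0.0368 -0.0022 -0.9993] [ 0.2    0.428 -0.246  0.861 -0.009  0.26 ]
```

Emit:
servo_tool(
  targets="0.0006 0.03 0.002 0 235;0.0006 0.06 0.002 0 235;0.0006 0.066 0.002 0 235;0.0006 0.072 0.002 0 235;0.0006 0.0735 0.002 0 235;0.0006 0.0735 0.002 0 235;0.0006 0.0735 0.002 0 235",
)

```text
time: 18.6
tool_pos: [0.5418, 0.1813, 0.0691]
eef_rot: [0.525, 0.494, -0.475, -0.505]
ft_force: [0.1, -0.6, -0.6]
opening: 0.0127
```

```bash
python3 -c "
from h import *
s=arm.state(); print(s['ft_force'].round(2),s['wrist_torque'].round(3),s['opening'],R.from_quat(s['eef_rot']).as_matrix()[:,1].round(4))
plan([*V(.034,.029),.0688],86.45)"
```

```text
[ 0.08 -0.64 -0.58] [-0.026  0.043 -0.038] 0.012721180739367212 [ 0.0385 -0.0017 -0.9993]
PLAN shift [0.0012 0.0002 0.0018] turn 0.06 | pos [0.5418 0.1813 0.0691] hd 86.51 j6 0.26 t 18.6
```

Emit:
servo_tool(
  targets="0.001 0.001 0 0 235;0.001 0.001 0 0 150;0.001 0.001 0 0 150;0.001 0.001 0 0 150;0.001 -0.03 0 0 150;0.001 -0.05 0 0 150;0.001 -0.07 0 0 150;0.001 -0.075 0 0 150",
)

```text
time: 19.4
tool_pos: [0.5401, 0.1828, 0.1461]
eef_rot: [0.525, 0.495, -0.474, -0.504]
ft_force: [0.5, 0.3, -0.5]
opening: 0.0353
```

Emit:
servo_tool(
  targets="0 0.04 0 0 150",
)

```text
time: 19.5
tool_pos: [0.5459, 0.1837, 0.1104]
eef_rot: [0.527, 0.498, -0.471, -0.503]
ft_force: [1.3, -0.3, 0.2]
opening: 0.035
```

```bash
python3 -c "
from h import *
C,p,d,s=shot('wrist','w14'); print(s['opening'],R.from_quat(s['eef_rot']).as_matrix()[:,1].round(4))
plan([.5313,-.2234,.18],97)"
```

```text
0.03501769456187425 [ 0.0516  0.0011 -0.9987]
PLAN shift [-0.4056 -0.0782 -0.0182] turn -10.48 | pos [0.5409 0.1825 0.1016] hd 86.52 j6 0.26 t 19.55
```

View pics/w14.png

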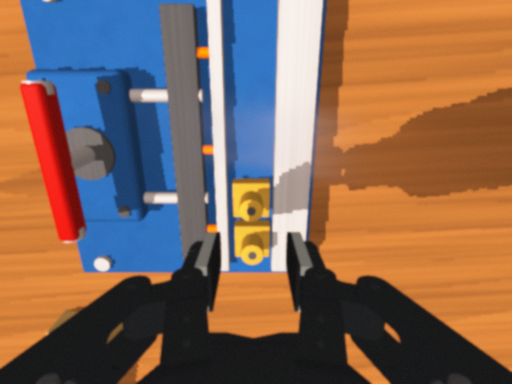

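Emit:
servo_tool(
  targets="0 -0.05 0 0 150",
)

```text
time: 19.65
tool_pos: [0.5334, 0.1813, 0.1445]
eef_rot: [0.522, 0.49, -0.479, -0.508]
ft_force: [1.0, 0.0, -0.5]
opening: 0.0351
```

```bash
python3 -c "
from h import *
s=arm.state(); print(s['opening'],R.from_quat(s['eef_rot']).as_matrix()[:,1].round(4))
plan([.5313,-.2234,.18],97)"
```

```text
0.03509337119797064 [ 0.0253 -0.0044 -0.9997]
PLAN shift [-0.4041 -0.0337 -0.0235] turn -10.5 | pos [0.5334 0.1813 0.1445] hd 86.5 j6 0.26 t 19.65
```

Emit:
servo_tool(
  targets="0 -0.045 0 0 150",
)

```text
time: 19.75
tool_pos: [0.5306, 0.1811, 0.1891]
eef_rot: [0.521, 0.489, -0.48, -0.509]
ft_force: [0.7, 0.1, 0.7]
opening: 0.0352
```

Emit:
servo_tool(
  targets="-0.404 0 -0.02 -10.5 150;-0.404 0 -0.02 -10.5 150;-0.404 0 -0.02 -10.5 150;-0.404 0 -0.02 -10.5 150;-0.404 0 -0.02 -10.5 150;-0.404 0 -0.02 -10.5 150;-0.404 0 -0.02 -10.5 150;-0.404 0 -0.02 -10.5 150",
)

```text
time: 20.55
tool_pos: [0.525, -0.216, 0.1905]
eef_rot: [0.475, 0.533, -0.526, -0.462]
ft_force: [0.2, -0.4, 0.9]
opening: 0.0353
```

```bash
python3 -c "
from h import *
s=arm.state(); print(s['opening'],R.from_quat(s['eef_rot']).as_matrix()[:,1].round(4))
plan([.5313,-.2234,.10],97)"; python3 tm.py w15
```

```text
0.035258759425216085 [ 0.0192 -0.0043 -0.9998]
PLAN shift [-0.0075  0.0907 -0.0037] turn -0.0 | pos [ 0.525  -0.216   0.1905] hd 97.0 j6 -0.64 t 20.55
px [432. 311.] top z 0.0316 neck c [0.6771 0.0354] [676.   32.2] r 15.8 flange (array([671.9,  23.5]), array([45. ,  1.3]), 73.7)
px [292. 178.] top z 0.0382 neck c [ 0.5262 -0.1751] [ 526.6 -174.8] r 7.7 flange (array([ 526.7, -175.5]), array([25.7, 24.9]), 7.6)
px [246. 176.] top z 0.0384 neck c [ 0.5307 -0.2232] [ 531.2 -223.1] r 7.8 flange (array([ 530.8, -223.4]), array([25.3, 24.7]), 6.4)
px [245. 130.] top z 0.0381 neck c [ 0.4829 -0.2301] [ 483.1 -229.9] r 8.0 flange (array([ 483.1, -230.5]), array([24.9, 24.5]), 6.9)
PLAN shift [ 0.0073 -0.0001 -0.0006] turn 0 | pos [ 0.5252 -0.2233  0.1905] hd 96.74 j6 -0.65 t 20.6
```

```bash
python3 -c "
from h import *
plan([.5312,-.2233,.042],96.6)"
```

```text
PLAN shift [ 0.001   0.1486 -0.0031] turn 0.14 | pos [ 0.5252 -0.2233  0.1905] hd 96.74 j6 -0.65 t 20.6
```

Emit:
servo_tool(
  targets="0.001 0.04 -0.003 0 150;0.001 0.08 -0.003 0 150;0.001 0.1 -0.003 0 150;0.001 0.1 -0.003 0 150;0.001 0.1 -0.003 0 150",
)

```text
time: 21.1
tool_pos: [0.5299, -0.2226, 0.0907]
eef_rot: [0.477, 0.531, -0.526, -0.463]
ft_force: [0.5, -0.9, 1.0]
opening: 0.0354
```

```bash
python3 -c "
from h import *
plan([.5312,-.2233,.042],96.6)"
```

```text
PLAN shift [-0.0004  0.0487 -0.0004] turn 0.15 | pos [ 0.5299 -0.2226  0.0907] hd 96.75 j6 -0.64 t 21.1
```

Emit:
servo_tool(
  targets="-0.0004 0.03 -0.0004 0 150;-0.0004 0.05 -0.0004 0 150;-0.0004 0.05 -0.0004 0 150;-0.0004 0.05 -0.0004 0 150;-0.0004 0.05 -0.0004 0 235;-0.0004 0.05 -0.0004 0 235;-0.0004 0.05 -0.0004 0 235",
)

```text
time: 21.8
tool_pos: [0.5324, -0.2239, 0.0426]
eef_rot: [0.478, 0.531, -0.526, -0.462]
ft_force: [-0.9, 1.0, 7.4]
opening: 0.0128
```

Emit:
servo_tool(
  targets="0 -0.02 0 0 235;0 -0.06 0 0 235;0 -0.1 0 0 235",
)

```text
time: 22.1
tool_pos: [0.53, -0.2228, 0.1444]
eef_rot: [0.478, 0.531, -0.526, -0.462]
ft_force: [1.0, -0.9, 0.2]
opening: 0.0126
```

```bash
python3 -c "
from h import *
s=arm.state(); print(s['opening'],R.from_quat(s['eef_rot']).as_matrix()[:,1].round(4))
plan([*V(.0,.0290),.14],86.45)"
```

```text
0.012626297875353729 [ 0.0216 -0.0096 -0.9997]
PLAN shift [ 0.4076  0.     -0.0243] turn 10.3 | pos [ 0.53   -0.2228  0.1444] hd 96.75 j6 -0.64 t 22.1
```

Emit:
servo_tool(
  targets="0.408 -0.01 -0.024 10.3 235;0.408 -0.01 -0.024 10.3 235;0.408 -0.01 -0.024 10.3 235;0.408 -0.01 -0.024 10.3 235;0.408 -0.01 -0.024 10.3 235;0.408 -0.01 -0.024 10.3 235;0.408 -0.01 -0.024 10.3 235;0.408 -0.01 -0.024 10.3 235",
)

```text
time: 22.9
tool_pos: [0.5062, 0.1768, 0.1512]
eef_rot: [0.523, 0.488, -0.48, -0.507]
ft_force: [1.3, 0.2, -0.9]
opening: 0.0127
```

Emit:
servo_tool(
  targets="0 0.02 0 0 235;0 0.04 0 0 235;0 0.04 0 0 235;0 0.04 0 0 235",
)

```text
time: 23.3
tool_pos: [0.5073, 0.1763, 0.112]
eef_rot: [0.523, 0.488, -0.48, -0.507]
ft_force: [0.9, -0.2, 0.4]
opening: 0.0128
```

```bash
python3 vg.py w16 .0 .067
```

```text
open 0.012798608314645386
v 60 gap -24.7 0.3 toolz 100.0
v 120 gap -7.8 24.1 toolz 62.0
v 160 gap 0.3 24.6 toolz 34.0
v 180 gap -7.7 24.3 toolz 19.0
PLAN shift [0.0087 0.0449 0.0027] turn -0.01 | pos [0.5073 0.1763 0.112 ] hd 86.44 j6 0.27 t 23.3
```

View pics/w16.png

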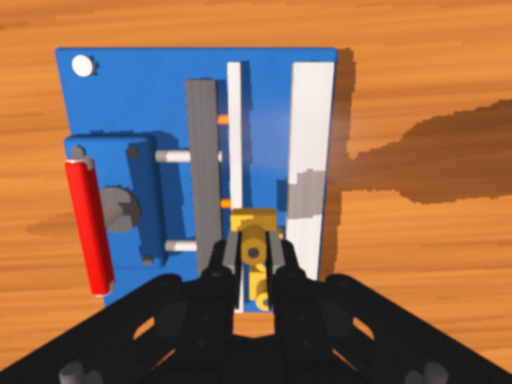

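Emit:
servo_tool(
  targets="0.0085 0 0.002 0 235;0.0085 0.015 0.002 0 235;0.0085 0.03 0.002 0 235;0.0085 0.038 0.002 0 235;0.0085 0.045 0.002 0 235;0.0085 0.045 0.002 0 235;0.0085 0.045 0.002 0 235",
)

```text
time: 24.05
tool_pos: [0.5077, 0.1845, 0.0677]
eef_rot: [0.524, 0.488, -0.48, -0.507]
ft_force: [-0.2, -0.2, 0.1]
opening: 0.013
```

```bash
python3 vg.py w17 .0 .0666 ; python3 -c "
from h import *
s=arm.state(); print(s['ft_force'],s['time'])"
```

```text
open 0.01298999582149131
v 60 gap -16.4 16.5 toolz 94.0
v 120 gap -16.5 16.5 toolz 65.0
v 160 gap -16.3 16.6 toolz 44.0
v 180 gap 0.3 16.9 toolz 31.0
PLAN shift [0.0001 0.0011 0.0015] turn -0.03 | pos [0.5077 0.1845 0.0677] hd 86.42 j6 0.28 t 24.05
[-0.35358228  0.41385283 -0.34561973] 24.1
```

View pics/w17.png

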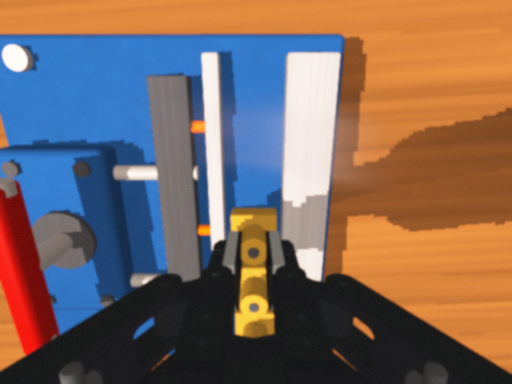

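Blank centred in the gap (−16.4/+16.5 mm), about 1 mm above the bed. Release.

Emit:
servo_tool(
  targets="0 0.001 0 0 235;0 0.001 0 0 150;0 0.001 0 0 150;0 0.001 0 0 150;0 -0.03 0 0 150;0 -0.07 0 0 150;0 -0.11 0 0 150",
)

```text
time: 24.8
tool_pos: [0.5043, 0.1854, 0.1788]
eef_rot: [0.524, 0.488, -0.48, -0.507]
ft_force: [0.4, 1.4, 0.6]
opening: 0.0351
```

```bash
python3 -c "
from h import *
s=arm.state(); print(s['opening'],R.from_quat(s['eef_rot']).as_matrix()[:,1].round(4))
plan([.525,-.1752,.17],97.5)"
```

```text
0.03512635900820371 [ 0.0242 -0.0091 -0.9997]
PLAN shift [-0.3585  0.0126 -0.0429] turn -11.09 | pos [0.5043 0.1854 0.1788] hd 86.41 j6 0.29 t 24.8
```

Emit:
servo_tool(
  targets="-0.358 0.013 -0.043 -11 150;-0.358 0.013 -0.043 -11 150;-0.358 0.013 -0.043 -11 150;-0.358 0.013 -0.043 -11 150;-0.358 0.013 -0.043 -11 150;-0.358 0.013 -0.043 -11 150;-0.358 0.013 -0.043 -11 150;-0.358 0.013 -0.043 -11 150",
)

```text
time: 25.6
tool_pos: [0.5253, -0.1791, 0.1696]
eef_rot: [0.477, 0.533, -0.527, -0.458]
ft_force: [0.8, 0.6, 0.4]
opening: 0.0356
```

```bash
python3 tm.py w18;python3 -c "
from h import *
plan([.5268,-.1750,.10],97.5)"
```

```text
px [366. 367.] top z 0.0323 neck c [ 0.7428 -0.0135] [739.9  -6.6] r 28.5 flange (array([735.5, -31.2]), array([ 2.1, 25.1]), 72.8)
px [259. 178.] top z 0.0382 neck c [ 0.5262 -0.1749] [ 526.8 -174.8] r 7.9 flange (array([ 526.5, -175.2]), array([25.5, 25.4]), 7.4)
px [206. 126.] top z 0.0382 neck c [ 0.4828 -0.2298] [ 483. -230.] r 7.8 flange (array([ 482.8, -230. ]), array([25. , 25.4]), 6.6)
PLAN shift [ 0.0002 -0.0002  0.    ] turn 0 | pos [ 0.5253 -0.1794  0.1694] hd 97.17 j6 -0.59 t 25.65
PLAN shift [ 0.0051  0.0694 -0.0004] turn -0.33 | pos [ 0.5253 -0.1794  0.1694] hd 97.17 j6 -0.59 t 25.65
```

View pics/w18z.png

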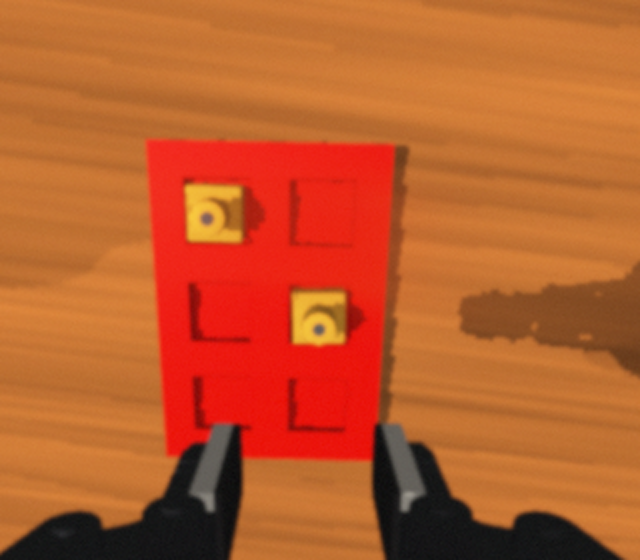

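Two blanks remain in the tray, C (lower right) and E (upper left). Going for C.

Emit:
servo_tool(
  targets="0.005 0.04 0 0 150;0.005 0.07 0 0 150;0.005 0.07 0 0 150;0.005 0.07 0 0 150",
)

```text
time: 26.05
tool_pos: [0.5263, -0.1742, 0.0998]
eef_rot: [0.476, 0.533, -0.528, -0.459]
ft_force: [-0.3, 0.1, 0.6]
opening: 0.035
```

```bash
python3 -c "
from h import *
plan([.5268,-.1750,.042],97.5)"
```

```text
PLAN shift [-0.0001  0.0578  0.0009] turn -0.28 | pos [ 0.5263 -0.1742  0.0998] hd 97.22 j6 -0.58 t 26.05
```

Emit:
servo_tool(
  targets="0 0.035 0.001 0 150;0 0.058 0.001 0 150;0 0.058 0.001 0 150;0 0.058 0.001 0 150;0 0.058 0.001 0 235;0 0.058 0.001 0 235;0 0.058 0.001 0 235",
)

```text
time: 26.75
tool_pos: [0.5281, -0.1753, 0.0439]
eef_rot: [0.477, 0.534, -0.527, -0.458]
ft_force: [-1.2, 0.4, 8.4]
opening: 0.0125
```

Emit:
servo_tool(
  targets="0 -0.02 0 0 235;0 -0.06 0 0 235;0 -0.11 0 0 235",
)

```text
time: 27.05
tool_pos: [0.5242, -0.1737, 0.1549]
eef_rot: [0.476, 0.534, -0.527, -0.458]
ft_force: [0.7, -0.4, 0.9]
opening: 0.012
```

```bash
python3 -c "
from h import *
s=arm.state(); print(s['opening'],R.from_quat(s['eef_rot']).as_matrix()[:,1].round(4))
plan([*V(-.034,.0290),.15],86.45)"
```

```text
0.012049438154495417 [ 0.0252 -0.0103 -0.9996]
PLAN shift [ 3.642e-01 -1.000e-04  6.100e-03] turn 10.78 | pos [ 0.5242 -0.1737  0.1549] hd 97.23 j6 -0.58 t 27.05
```

Emit:
servo_tool(
  targets="0.366 0 0.006 10.8 235;0.366 0 0.006 10.8 235;0.366 0 0.006 10.8 235;0.366 0 0.006 10.8 235;0.366 0 0.006 10.8 235;0.366 0 0.006 10.8 235;0.366 0 0.006 10.8 235;0.366 0 0.006 10.8 235",
)

```text
time: 27.85
tool_pos: [0.4715, 0.1925, 0.1511]
eef_rot: [0.523, 0.49, -0.48, -0.506]
ft_force: [0.5, -0.4, -0.5]
opening: 0.0124
```

Emit:
servo_tool(
  targets="0 0.02 0 0 235;0 0.04 0 0 235;0 0.04 0 0 235;0 0.04 0 0 235",
)

```text
time: 28.25
tool_pos: [0.4727, 0.1921, 0.1121]
eef_rot: [0.523, 0.49, -0.48, -0.506]
ft_force: [0.3, 0.0, -0.7]
opening: 0.0126
```

```bash
python3 vg.py w19 -.034 .0684
```

```text
open 0.012551906066630135
v 60 gap -24.4 24.6 toolz 104.0
v 120 gap -21.9 12.8 toolz 63.0
v 160 gap -21.3 11.7 toolz 35.0
v 180 gap 0.3 12.0 toolz 19.0
PLAN shift [-0.005   0.0437  0.0014] turn 0.16 | pos [0.4727 0.1921 0.1121] hd 86.61 j6 0.31 t 28.25
```

View pics/w19.png

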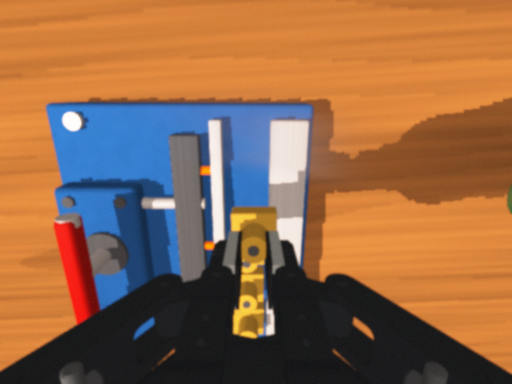

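Emit:
servo_tool(
  targets="-0.0046 0 0.001 0 235;-0.0046 0.015 0.001 0 235;-0.0046 0.03 0.001 0 235;-0.0046 0.038 0.001 0 235;-0.0046 0.0437 0.001 0 235;-0.0046 0.0437 0.001 0 235;-0.0046 0.0437 0.001 0 235",
)

```text
time: 29.0
tool_pos: [0.4735, 0.1872, 0.0692]
eef_rot: [0.524, 0.49, -0.48, -0.505]
ft_force: [0.8, -0.2, -1.4]
opening: 0.0126
```

```bash
python3 vg.py w20 -.034 .0679
```

```text
open 0.012597543804148105
v 60 gap -24.1 24.3 toolz 99.0
v 120 gap -24.5 24.0 toolz 65.0
v 160 gap -16.7 16.2 toolz 43.0
v 180 gap 0.3 16.1 toolz 31.0
PLAN shift [-0.0005  0.0013  0.0012] turn 0.14 | pos [0.4735 0.1872 0.0692] hd 86.59 j6 0.3 t 29.0
```

View pics/w20.png

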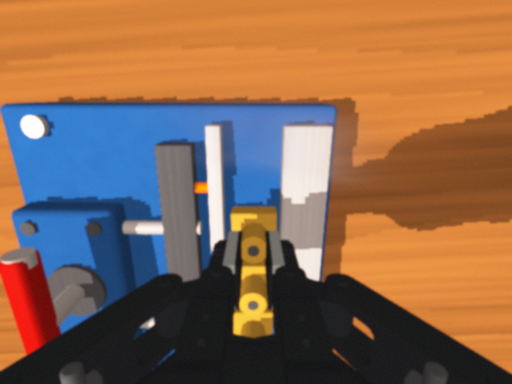

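Emit:
servo_tool(
  targets="0 0.0012 0 0 235;0 0.0012 0 0 150;0 0.0012 0 0 150;0 0.0012 0 0 150;0 -0.03 0 0 150;0 -0.07 0 0 150;0 -0.11 0 0 150",
)

```text
time: 29.75
tool_pos: [0.4698, 0.1881, 0.1803]
eef_rot: [0.523, 0.49, -0.48, -0.506]
ft_force: [0.1, -0.3, -1.9]
opening: 0.0355
```

```bash
python3 -c "
from h import *
s=arm.state(); print(s['opening'],R.from_quat(s['eef_rot']).as_matrix()[:,1].round(4))
plan([.48,-.2300,.17],96)"
```

```text
0.0355079909215196 [ 0.0278 -0.0085 -0.9996]
PLAN shift [-0.4166  0.0142 -0.0346] turn -9.4 | pos [0.4698 0.1881 0.1803] hd 86.6 j6 0.3 t 29.75
```

Emit:
servo_tool(
  targets="-0.417 0.014 -0.035 -9.4 150;-0.417 0.014 -0.035 -9.4 150;-0.417 0.014 -0.035 -9.4 150;-0.417 0.014 -0.035 -9.4 150;-0.417 0.014 -0.035 -9.4 150;-0.417 0.014 -0.035 -9.4 150;-0.417 0.014 -0.035 -9.4 150;-0.417 0.014 -0.035 -9.4 150",
)

```text
time: 30.55
tool_pos: [0.4795, -0.2076, 0.1709]
eef_rot: [0.483, 0.53, -0.521, -0.464]
ft_force: [0.7, 0.4, -0.6]
opening: 0.035
```

Emit:
servo_tool(
  targets="0 0.03 0 0 150;0 0.03 0 0 150;0 0.03 0 0 150",
)

```text
time: 30.85
tool_pos: [0.4796, -0.207, 0.1408]
eef_rot: [0.482, 0.53, -0.521, -0.464]
ft_force: [0.3, 0.9, 0.6]
opening: 0.0354
```

```bash
python3 tm.py w21;python3 -c "
from h import *
plan([.4832,-.2300,.10],96)"
```

```text
px [228. 185.] top z 0.0381 neck c [ 0.4823 -0.23  ] [ 482.8 -230.2] r 7.9 flange (array([ 482.5, -230.5]), array([25.4, 25.3]), 5.2)
PLAN shift [-0.      0.0007  0.0007] turn 0 | pos [ 0.4803 -0.207   0.1415] hd 96.04 j6 -0.66 t 30.9
PLAN shift [-0.0228  0.0417  0.0006] turn 0.04 | pos [ 0.4803 -0.207   0.1415] hd 96.04 j6 -0.66 t 30.9
```

View pics/w21z.png

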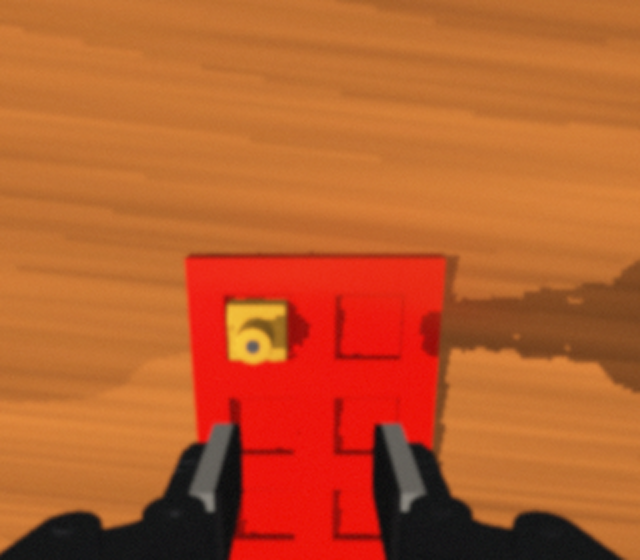

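Emit:
servo_tool(
  targets="-0.023 0.02 0 0.3 150;-0.023 0.042 0 0.3 150;-0.023 0.042 0 0.3 150;-0.023 0.042 0 0.3 150;-0.023 0.042 0 0.3 150",
)

```text
time: 31.4
tool_pos: [0.4847, -0.2298, 0.1013]
eef_rot: [0.484, 0.529, -0.52, -0.464]
ft_force: [0.2, 0.2, -0.0]
opening: 0.0351
```

```bash
python3 -c "
from h import *
plan([.4830,-.2301,.042],95.6)"
```

```text
PLAN shift [0.0006 0.0592 0.0034] turn 0.21 | pos [ 0.4847 -0.2298  0.1013] hd 95.81 j6 -0.69 t 31.4
```

Emit:
servo_tool(
  targets="0 0.035 0.003 0 150;0 0.059 0.003 0 150;0 0.059 0.003 0 150;0 0.059 0.003 0 150;0 0.059 0.003 0 235;0 0.059 0.003 0 235;0 0.059 0.003 0 235",
)

```text
time: 32.1
tool_pos: [0.4845, -0.2312, 0.0439]
eef_rot: [0.485, 0.53, -0.52, -0.463]
ft_force: [-0.3, 0.4, 7.2]
opening: 0.0126
```

Emit:
servo_tool(
  targets="0 -0.02 0 0 235;0 -0.06 0 0 235;0 -0.11 0 0 235",
)

```text
time: 32.4
tool_pos: [0.4801, -0.2295, 0.1549]
eef_rot: [0.484, 0.529, -0.52, -0.464]
ft_force: [1.2, -1.1, -0.8]
opening: 0.0127
```

```bash
python3 -c "
from h import *
s=arm.state(); print(s['opening'],R.from_quat(s['eef_rot']).as_matrix()[:,1].round(4))
plan([*V(-.068,.0290),.16],86.45)"
```

```text
0.012705689516524319 [ 0.0301 -0.0092 -0.9995]
PLAN shift [ 0.4204 -0.0102 -0.0012] turn 9.37 | pos [ 0.4801 -0.2295  0.1549] hd 95.82 j6 -0.69 t 32.4
```

Emit:
servo_tool(
  targets="0.421 -0.005 -0.001 9.4 235;0.421 -0.005 -0.001 9.4 235;0.421 -0.005 -0.001 9.4 235;0.421 -0.005 -0.001 9.4 235;0.421 -0.005 -0.001 9.4 235;0.421 -0.005 -0.001 9.4 235;0.421 -0.005 -0.001 9.4 235;0.421 -0.005 -0.001 9.4 235",
)

```text
time: 33.2
tool_pos: [0.4406, 0.1681, 0.156]
eef_rot: [0.525, 0.49, -0.478, -0.505]
ft_force: [1.6, 0.6, -0.9]
opening: 0.0125
```

```bash
python3 vg.py w22 -.068 .113
```

```text
open 0.012457867857519464
v 60 gap 0.3 24.5 toolz 109.0
v 120 gap -24.3 24.4 toolz 58.0
v 160 gap -24.4 -2.4 toolz 26.0
v 180 gap 4.4 24.2 toolz 7.0
PLAN shift [0.0209 0.0427 0.0049] turn -0.04 | pos [0.4406 0.1681 0.156 ] hd 86.41 j6 0.28 t 33.2
```

Emit:
servo_tool(
  targets="0.021 0 0.005 0 235;0.021 0.02 0.005 0 235;0.021 0.043 0.005 0 235;0.021 0.043 0.005 0 235;0.021 0.043 0.005 0 235",
)

```text
time: 33.75
tool_pos: [0.437, 0.1957, 0.1137]
eef_rot: [0.523, 0.493, -0.478, -0.505]
ft_force: [0.6, 0.4, 0.3]
opening: 0.0124
```

```bash
python3 vg.py w23 -.068 .0684
```

```text
open 0.012366163781375237
v 60 gap -24.5 0.3 toolz 104.0
v 120 gap 0.3 24.7 toolz 61.0
v 160 gap -24.5 24.9 toolz 34.0
v 180 gap -22.9 10.0 toolz 19.0
PLAN shift [-0.0065  0.0453 -0.0002] turn 0.25 | pos [0.437  0.1957 0.1137] hd 86.7 j6 0.33 t 33.75
```

View pics/w23.png

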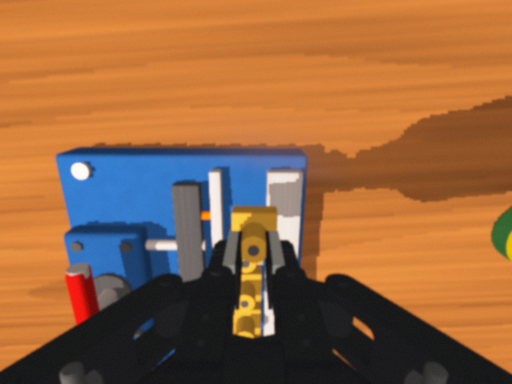

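Gap centre at −6.4 mm tool x; shifting and lowering.

Emit:
servo_tool(
  targets="-0.0064 0 0 0.2 235;-0.0064 0.015 0 0.2 235;-0.0064 0.03 0 0.2 235;-0.0064 0.04 0 0.2 235;-0.0064 0.0455 0 0.2 235;-0.0064 0.0455 0 0.2 235;-0.0064 0.0455 0 0.2 235",
)

```text
time: 34.5
tool_pos: [0.439, 0.1892, 0.069]
eef_rot: [0.524, 0.492, -0.477, -0.506]
ft_force: [-0.2, -0.1, -0.8]
opening: 0.0125
```

```bash
python3 vg.py w24 -.068 .0679
```

```text
open 0.012485108488755847
v 60 gap -24.1 24.2 toolz 99.0
v 120 gap -24.3 0.3 toolz 63.0
v 160 gap -24.6 24.2 toolz 39.0
v 180 gap 0.3 24.1 toolz 31.0
PLAN shift [-0.0003  0.0011  0.0007] turn 0.04 | pos [0.439  0.1892 0.069 ] hd 86.49 j6 0.32 t 34.5
```

View pics/w24.png

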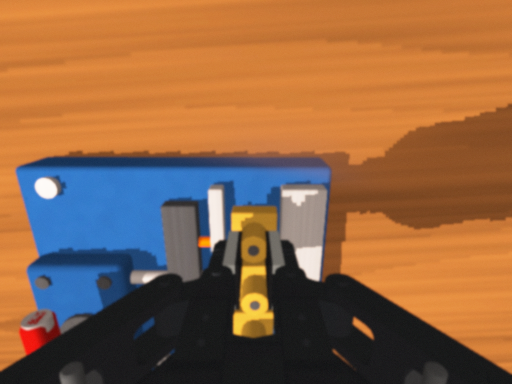

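Emit:
servo_tool(
  targets="0 0.001 0 0 235;0 0.001 0 0 150;0 0.001 0 0 150;0 0.001 0 0 150;0 -0.03 0 0 150;0 -0.07 0 0 150;0 -0.11 0 0 150",
)

```text
time: 35.25
tool_pos: [0.4347, 0.1895, 0.1802]
eef_rot: [0.524, 0.492, -0.477, -0.506]
ft_force: [0.8, 0.7, -0.7]
opening: 0.0351
```

Emit:
servo_tool(
  targets="0 -0.05 0 0 0",
)

```text
time: 35.35
tool_pos: [0.4321, 0.1895, 0.2299]
eef_rot: [0.524, 0.491, -0.478, -0.506]
ft_force: [1.5, -0.1, 0.1]
opening: 0.0484
```

```bash
python3 -c "
from h import *
s=arm.state(); print(s['opening'],R.from_quat(s['eef_rot']).as_matrix()[:,1].round(4))
plan([.56,.16,.23],86.45)"
```

```text
0.048354625284212575 [ 0.031  -0.0049 -0.9995]
PLAN shift [-0.0216  0.004  -0.1294] turn 0.04 | pos [0.4321 0.1895 0.2299] hd 86.49 j6 0.33 t 35.35
```

Emit:
servo_tool(
  targets="-0.022 0.004 -0.129 0 0;-0.022 0.004 -0.129 0 0;-0.022 0.004 -0.129 0 0;-0.022 0.004 -0.129 0 0;-0.022 0.004 -0.129 0 0",
)

```text
time: 35.85
tool_pos: [0.5594, 0.1593, 0.2293]
eef_rot: [0.524, 0.491, -0.478, -0.507]
ft_force: [-0.3, 0.2, 0.5]
opening: 0.0856
```

```bash
python3 -c "
from vm import *
import tm
C,p,d,s=shot('wrist','w25'); vise(C,p,d); tm_=__import__('tm')
hsv=cv2.cvtColor(p,cv2.COLOR_BGR2HSV); P=pts(C,d)
br=(hsv[...,0]>14)&(hsv[...,0]<36)&(hsv[...,1]>90)&(hsv[...,2]>60)&(P[...,2]>.036)&(P[...,2]<.08)
for c in blobs(br,80):
    m=np.zeros(br.shape,np.uint8); cv2.drawContours(m,[c],-1,1,-1); Q=P[(m>0)&br]
    lo=Q[Q[:,2]<.049]; hi=Q[Q[:,2]>.056]
    print(hi[:,:2].mean(0).round(4),[np.round(v,1) for v in cv2.minAreaRect(lo[:,:2].astype(np.float32)*1000)])
cv2.imwrite('pics/w25z.png',cv2.resize(p[:300,100:420],None,fx=2,fy=2))
print(R.from_quat(s['eef_rot']).as_matrix()[:,1].round(4))
c,q,_,_=shot('top','top1'); cv2.imwrite('pics/top1z.png',cv2.resize(q[130:250,180:420],None,fx=3,fy=3))
"
```

```text
bright [212.  80.] [ 8. 23.] z 0.0408
[[0.4629, 0.1125], [0.4644, 0.1356], [0.4719, 0.1349], [0.4704, 0.1116]]
bright [288. 106.] [ 54.3 190.6] z 0.0424
[[0.5975, 0.1591], [0.4084, 0.1814], [0.4143, 0.2321], [0.6054, 0.2213]]
bright [254. 106.] [189.   9.] z 0.042
[[0.4101, 0.1652], [0.4106, 0.1736], [0.6002, 0.1632], [0.5996, 0.1529]]
bar c [0.4999 0.0825 0.087 ] size [0.0118 0.0833] ang 177.3 z 0.0879
[0.5736 0.1817] [array([573.9, 181.8]), array([25.6, 24.6]), np.float64(86.6)]
[0.5411 0.183 ] [array([540.7, 183.3]), array([25.1, 24.5]), np.float64(87.0)]
[0.5071 0.1852] [array([506.5, 185.4]), array([25.8, 24.4]), np.float64(86.9)]
[0.4732 0.188 ] [array([472.5, 188. ]), array([25.9, 24.5]), np.float64(86.5)]
[0.4937 0.4065] [array([490.8, 413.6]), array([53.3, 19.4]), np.float64(5.8)]
[0.4387 0.1902] [array([437.9, 190.6]), array([25.4, 25.6]), np.float64(87.1)]
[ 0.0297 -0.005  -0.9995]
```

View pics/w25z.png

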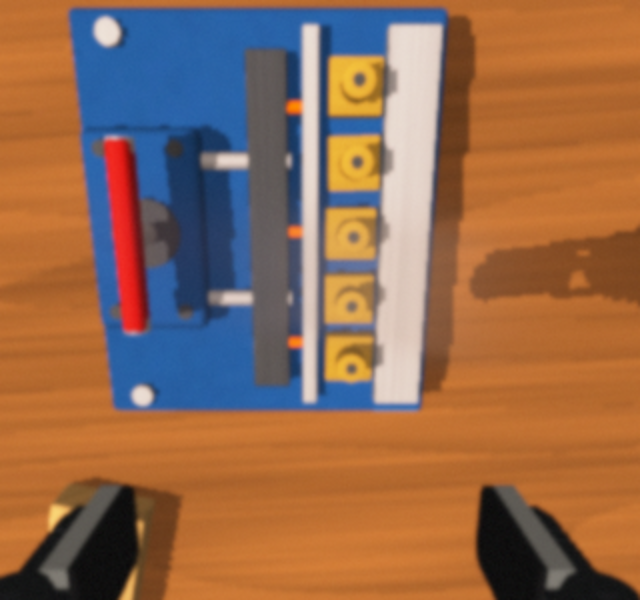

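View pics/top1z.png

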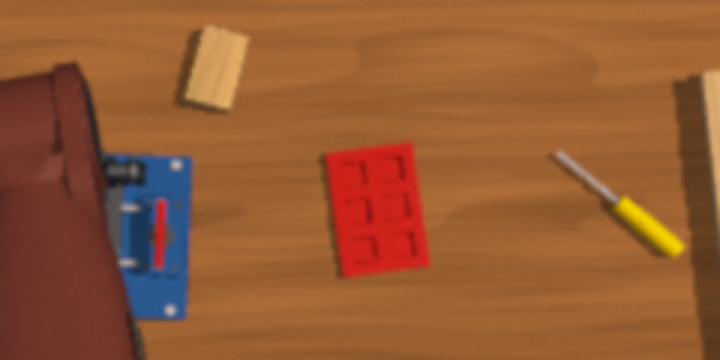

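```bash
python3 -c "
from h import *
plan([.4995,.0810,.25],86.45)"
```

```text
PLAN shift [-0.0823 -0.0216  0.0535] turn 0.06 | pos [0.5585 0.1598 0.2298] hd 86.51 j6 0.22 t 35.95
```

Emit:
servo_tool(
  targets="-0.02 -0.05 0 -8.5 0",
)

```text
time: 36.05
tool_pos: [0.5522, 0.1426, 0.2718]
eef_rot: [0.483, 0.525, -0.519, -0.47]
ft_force: [1.2, 0.5, 0.6]
opening: 0.0853
```

Emit:
servo_tool(
  targets="-0.02 -0.05 0 -8.5 0",
)

```text
time: 36.15
tool_pos: [0.5507, 0.1233, 0.3224]
eef_rot: [0.441, 0.559, -0.555, -0.429]
ft_force: [0.5, 0.2, 0.4]
opening: 0.0853
```

```bash
python3 -c "
from h import *
s=arm.state(); print(s['opening'],R.from_quat(s['eef_rot']).as_matrix()[:,1].round(4))
plan([.4995,.0810,.25],-93.55)"
```

```text
0.08534374784137724 [ 0.0168 -0.0057 -0.9998]
PLAN shift [-0.0279  0.0718  0.061 ] turn -162.42 | pos [0.5507 0.1233 0.3224] hd 104.03 j6 -0.15 t 36.15
```

Emit:
servo_tool(
  targets="-0.028 -0.03 0.061 -60 0;-0.028 0 0.061 -60 0;-0.028 0 0.061 -60 0;-0.028 0 0.061 -60 0;-0.028 0 0.061 -60 0;-0.028 0 0.061 -60 0;-0.028 0 0.061 -60 0;-0.028 0 0.061 -60 0",
)

```text
time: 36.95
tool_pos: [0.4974, 0.0818, 0.322]
eef_rot: [-0.103, -0.699, 0.702, 0.091]
ft_force: [-0.3, 0.1, 0.7]
opening: 0.0855
```

Emit:
servo_tool(
  targets="0 0 0 -60 0;0 0 0 -60 0;0 0 0 -60 0;0 0 0 -60 0;0 0 0 -60 0;0 0 0 -60 0;0 0 0 -60 0;0 0 0 -60 0",
)

```text
time: 37.75
tool_pos: [0.4968, 0.0822, 0.3222]
eef_rot: [0.261, -0.651, 0.659, -0.271]
ft_force: [0.1, -0.0, 0.2]
opening: 0.0856
```

```bash
python3 -c "
from h import *
s=arm.state(); print(s['opening'],R.from_quat(s['eef_rot']).as_matrix()[:,1].round(4))
plan([.4998,.0810,.2],-93.55)"
```

```text
0.08559387905002629 [ 0.0169 -0.0055 -0.9998]
PLAN shift [-0.0003  0.1222  0.001 ] turn -42.28 | pos [0.4968 0.0822 0.3222] hd -135.83 j6 -2.32 t 37.75
```

Emit:
servo_tool(
  targets="0 0.04 0.001 -41 0;0 0.08 0.001 -41 0;0 0.12 0.001 -41 0;0 0.12 0.001 -41 0;0 0.12 0.001 -41 0;0 0.12 0.001 -41 0;0 0.12 0.001 -41 0",
)

```text
time: 38.45
tool_pos: [0.4995, 0.0809, 0.2024]
eef_rot: [0.473, -0.517, 0.528, -0.48]
ft_force: [0.2, -0.7, -0.7]
opening: 0.0852
```

```bash
python3 -c "
from vm import *
C,p,d,s=shot('wrist','w26'); vise(C,p,d); print(R.from_quat(s['eef_rot']).as_matrix()[:,1].round(4))
plan([.4998,.0810,.078],-93.55)"
```

```text
bright [210. 148.] [ 8. 23.] z 0.041
[[0.5425, 0.1306], [0.5404, 0.1079], [0.5325, 0.1088], [0.5346, 0.1317]]
bright [133. 171.] [177.6  46.3] z 0.0424
[[0.6038, 0.22], [0.6067, 0.1761], [0.4249, 0.179], [0.4201, 0.2312]]
bright [172. 176.] [182.5  11.3] z 0.0419
[[0.5995, 0.1625], [0.5996, 0.1519], [0.4084, 0.1625], [0.408, 0.1752]]
bar c [0.4998 0.0808 0.087 ] size [0.0104 0.0823] ang 176.33 z 0.088
[ 0.0173 -0.0055 -0.9998]
PLAN shift [-0.0006  0.1245 -0.002 ] turn -1.64 | pos [0.4996 0.0809 0.2025] hd -95.19 j6 -3.03 t 38.5
```

View pics/w26.png

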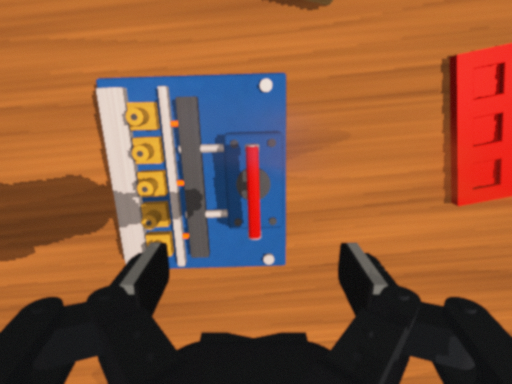

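Emit:
servo_tool(
  targets="-0.0006 0.05 -0.002 -1.5 60;-0.0006 0.1 -0.002 -1.5 100;-0.0006 0.123 -0.002 -1.5 130;-0.0006 0.123 -0.002 -1.5 150;-0.0006 0.123 -0.002 -1.5 230;-0.0006 0.123 -0.002 -1.5 230;-0.0006 0.123 -0.002 -1.5 230;-0.0006 0.123 -0.002 -1.5 230",
)

```text
time: 39.3
tool_pos: [0.5011, 0.0807, 0.0813]
eef_rot: [0.48, -0.509, 0.523, -0.487]
ft_force: [-1.2, -3.1, 8.4]
opening: 0.0102
```

```bash
cat > st.py <<'E'
from h import *
s=arm.state(); print('F',s['ft_force'].round(2),'T',s['wrist_torque'].round(3),'open',round(s['opening'],4),'tilt',R.from_quat(s['eef_rot']).as_matrix()[:,1].round(4))
plan([.4998,.0810,.080],86.45,s)
E
python3 st.py
```

```text
F [-1.24 -3.05  8.35] T [-0.568  0.323  0.029] open 0.0102 tilt [ 0.0206 -0.0061 -0.9998]
PLAN shift [-0.0002  0.0013 -0.0013] turn 179.81 | pos [0.5011 0.0807 0.0813] hd -93.74 j6 -3.06 t 39.3
```

Emit:
servo_tool(
  targets="0 0 0 6 230;0 0 0 12 230;0 0 0 18 230;0 0 0 24 230;0 0 0 30 230;0 0 0 36 230;0 0 0 42 230;0 0 0 48 230",
)

```text
time: 40.1
tool_pos: [0.5004, 0.0794, 0.0814]
eef_rot: [0.225, -0.663, 0.674, -0.235]
ft_force: [-1.1, -8.0, -7.1]
opening: 0.0097
```

```bash
python3 st.py
```

```text
F [-1.15 -8.01 -7.12] T [-1.777  0.548  0.18 ] open 0.0097 tilt [ 0.0194 -0.0091 -0.9998]
PLAN shift [-0.0005  0.0014 -0.0016] turn 131.51 | pos [0.5004 0.0794 0.0814] hd -142.04 j6 -2.21 t 40.1
```

Emit:
servo_tool(
  targets="0 0 0 6 230;0 0 0 12 230;0 0 0 18 230;0 0 0 24 230;0 0 0 30 230;0 0 0 36 230;0 0 0 42 230;0 0 0 48 230",
)

```text
time: 40.9
tool_pos: [0.4989, 0.079, 0.0813]
eef_rot: [-0.07, -0.701, 0.707, 0.057]
ft_force: [-3.5, -3.0, -3.9]
opening: 0.0095
```

```bash
python3 st.py
```

```text
F [-3.49 -3.03 -3.93] T [-0.827  1.228  0.221] open 0.0095 tilt [ 0.0167 -0.0102 -0.9998]
PLAN shift [-0.0005  0.0013 -0.0021] turn 83.24 | pos [0.4989 0.079  0.0813] hd 169.69 j6 -1.37 t 40.9
```

Emit:
servo_tool(
  targets="0 0 0 6 230;0 0 0 12 230;0 0 0 18 230;0 0 0 24 230;0 0 0 30 230;0 0 0 36 230;0 0 0 42 230;0 0 0 48 230",
)

```text
time: 41.7
tool_pos: [0.4976, 0.0798, 0.0813]
eef_rot: [-0.352, -0.617, 0.617, 0.34]
ft_force: [-2.7, 4.4, -6.2]
opening: 0.0099
```

```bash
python3 st.py
```

```text
F [-2.7   4.43 -6.17] T [0.714 1.086 0.234] open 0.0099 tilt [ 0.0147 -0.0086 -0.9999]
PLAN shift [-0.0001  0.0014 -0.0025] turn 35.0 | pos [0.4976 0.0798 0.0813] hd 121.45 j6 -0.53 t 41.7
```

Emit:
servo_tool(
  targets="0 0 0 5 230;0 0 0 10 230;0 0 0 15 230;0 0 0 20 230;0 0 0 25 230;0 0 0 30 230;0 0 0 35 230;0 0 0 35 230",
)

```text
time: 42.5
tool_pos: [0.4974, 0.0808, 0.0814]
eef_rot: [0.521, 0.486, -0.482, -0.511]
ft_force: [1.1, 5.2, -10.1]
opening: 0.0099
```

```bash
python3 st.py
```

```text
F [  1.05   5.18 -10.07] T [ 1.095  0.303 -0.147] open 0.0099 tilt [ 0.0143 -0.0063 -0.9999]
PLAN shift [ 0.0003  0.0014 -0.0024] turn -0.11 | pos [0.4974 0.0808 0.0814] hd 86.34 j6 0.08 t 42.5
```

Emit:
servo_tool(
  targets="0 0 0 5 230;0 0 0 10 230;0 0 0 15 230;0 0 0 20 230;0 0 0 25 230;0 0 0 25 230",
)

```text
time: 43.1
tool_pos: [0.4975, 0.0816, 0.0814]
eef_rot: [0.612, 0.364, -0.357, -0.604]
ft_force: [4.0, 3.4, -11.9]
opening: 0.0096
```

```bash
python3 st.py
python3 - <<'E'
from vm import *
C,p,d,s=shot('wrist','w27'); vise(C,p,d)
E
```

```text
F [  3.96   3.4  -11.87] T [ 0.872 -0.08  -0.108] open 0.0096 tilt [ 0.0147 -0.0044 -0.9999]
PLAN shift [ 0.0006  0.0015 -0.0023] turn -25.21 | pos [0.4975 0.0816 0.0814] hd 61.24 j6 0.52 t 43.1
bright [273. 252.] [38.   8.3] z 0.0892
[[0.5069, 0.0882], [0.5092, 0.0929], [0.5343, 0.0811], [0.5318, 0.0762]]
bright [232. 243.] [13.8 56.1] z 0.0721
[[0.5163, 0.0495], [0.4832, 0.0719], [0.4879, 0.079], [0.5214, 0.0571]]
bright [371. 244.] [99.9 74.6] z 0.0415
[[0.5341, 0.1042], [0.502, 0.1406], [0.5556, 0.1791], [0.5941, 0.1439]]
bright [253. 183.] [10.1 27.4] z 0.083
[[0.4672, 0.0895], [0.4739, 0.1043], [0.4796, 0.1018], [0.4729, 0.0868]]
bright [297. 147.] [13.7 58.3] z 0.0408
[[0.4616, 0.1113], [0.4638, 0.1438], [0.4717, 0.1438], [0.4696, 0.1108]]
bright [160.  98.] [22. 23.] z 0.0353
[[0.399, 0.0718], [0.405, 0.0826], [0.4145, 0.0763], [0.4084, 0.0652]]
bright [319.  80.] [82.3 31.8] z 0.0418
[[0.4184, 0.1465], [0.4203, 0.1622], [0.4629, 0.1624], [0.4614, 0.1454]]
bright [462. 133.] [285.3  52.6] z 0.0423
[[0.4267, 0.2068], [0.434, 0.2306], [0.608, 0.2221], [0.6006, 0.1899]]
bright [395. 143.] [308.3  46.6] z 0.0418
[[0.409, 0.1704], [0.4135, 0.1921], [0.6023, 0.1878], [0.5996, 0.158]]
bar c [0.4991 0.0813 0.087 ] size [0.0822 0.0102] ang 150.13 z 0.088
```

View pics/w27.png

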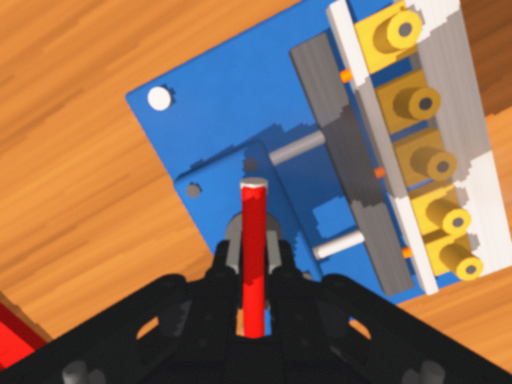

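Emit:
servo_tool(
  targets="0 0 0 4 230;0 0 0 8 230;0 0 0 12 230;0 0 0 16 230;0 0 0 20 230;0 0 0 24 230;0 0 0 28 230;0 0 0 32 230",
)

```text
time: 43.95
tool_pos: [0.4982, 0.0823, 0.0815]
eef_rot: [0.686, 0.184, -0.174, -0.682]
ft_force: [6.3, 2.6, -15.9]
opening: 0.0099
```

```bash
python3 st.py
python3 - <<'E'
from vm import *
C,p,d,s=shot('wrist','w28'); vise(C,p,d)
E
```

```text
F [  6.35   2.55 -15.87] T [ 0.897 -0.55   0.321] open 0.0099 tilt [ 0.0159 -0.0027 -0.9999]
PLAN shift [ 0.0007  0.0015 -0.0019] turn -57.16 | pos [0.4982 0.0823 0.0815] hd 29.29 j6 1.08 t 43.95
bright [273. 252.] [11. 41.] z 0.0923
[[0.5242, 0.0583], [0.5092, 0.0841], [0.5153, 0.0874], [0.5306, 0.0618]]
bright [232. 247.] [50. 14.] z 0.0815
[[0.4824, 0.077], [0.49, 0.0812], [0.5071, 0.0497], [0.499, 0.0453]]
bright [110. 168.] [20. 22.] z 0.0352
[[0.4003, 0.0774], [0.4114, 0.0835], [0.4158, 0.0723], [0.4045, 0.066]]
bright [244. 137.] [14.2 60.2] z 0.0408
[[0.4624, 0.1113], [0.4646, 0.1452], [0.4724, 0.1449], [0.4706, 0.1107]]
bright [215.  59.] [64. 38.] z 0.0418
[[0.4172, 0.1486], [0.4207, 0.1672], [0.4522, 0.1655], [0.4496, 0.1462]]
bright [365.  74.] [312.9 229. ] z 0.042
[[0.4101, 0.1734], [0.4665, 0.259], [0.623, 0.2085], [0.5691, 0.0878]]
bar c [0.4994 0.0819 0.087 ] size [0.0104 0.0824] ang 120.6 z 0.088
```

View pics/w28.png

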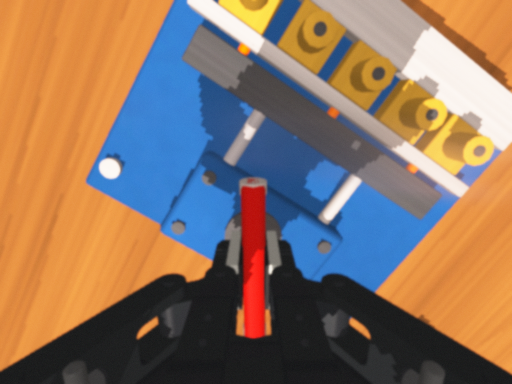

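Emit:
servo_tool(
  targets="0 0 0 3 230;0 0 0 4 230;0 0 0 4 230",
)

```text
time: 44.3
tool_pos: [0.4983, 0.0824, 0.0814]
eef_rot: [0.692, 0.159, -0.148, -0.688]
ft_force: [4.0, 0.6, -13.9]
opening: 0.0095
```

```bash
python3 st.py
python3 - <<'E'
from vm import *
C,p,d,s=shot('wrist','w29'); vise(C,p,d)
E
```

```text
F [  3.98   0.61 -13.89] T [ 0.301 -0.226  0.178] open 0.0095 tilt [ 0.016  -0.0024 -0.9999]
PLAN shift [ 0.0007  0.0015 -0.0019] turn -61.36 | pos [0.4983 0.0824 0.0814] hd 25.09 j6 1.15 t 44.3
bright [274. 253.] [42. 12.] z 0.0922
[[0.5094, 0.0835], [0.5163, 0.0867], [0.53, 0.0593], [0.5228, 0.056]]
bright [231. 247.] [14.1 47.6] z 0.0814
[[0.4946, 0.0462], [0.4826, 0.0781], [0.4908, 0.0813], [0.5033, 0.0495]]
bright [107. 178.] [21.2 20.5] z 0.0353
[[0.4002, 0.0719], [0.4054, 0.0839], [0.4159, 0.0789], [0.4108, 0.0666]]
bright [237. 138.] [14.4 60.4] z 0.0408
[[0.4626, 0.1113], [0.4645, 0.1455], [0.4725, 0.1453], [0.4709, 0.1109]]
bright [200.  61.] [59.1 36.7] z 0.0418
[[0.4176, 0.1486], [0.4207, 0.1667], [0.45, 0.1657], [0.4478, 0.147]]
bright [340. 109.] [218. 342.] z 0.042
[[0.4094, 0.1765], [0.5642, 0.2498], [0.6438, 0.1561], [0.4497, 0.0664]]
bar c [0.4994 0.082  0.087 ] size [0.0103 0.0823] ang 116.32 z 0.088
```

Emit:
servo_tool(
  targets="0 0 0 0 200;0 0 0 0 120;0 0 0 0 60;0 0 0 0 0;0 -0.04 0 0 0;0 -0.09 0 0 0;0 -0.14 0 0 0;0 -0.16 0 0 0",
)

```text
time: 45.15
tool_pos: [0.4974, 0.0829, 0.2463]
eef_rot: [0.693, 0.161, -0.146, -0.688]
ft_force: [0.2, -0.8, 0.9]
opening: 0.0857
```

```bash
python3 st.py; python3 -c "
from h import *
plan([.56,.16,.23],86.45)"
```

```text
F [ 0.15 -0.8   0.91] T [ 0.003 -0.013  0.052] open 0.0857 tilt [ 0.0224 -0.0023 -0.9997]
PLAN shift [-0.0019  0.1663 -0.0008] turn -61.32 | pos [0.4974 0.0829 0.2463] hd 25.13 j6 1.15 t 45.15
PLAN shift [0.0891 0.0175 0.0434] turn -61.32 | pos [0.4974 0.0829 0.2463] hd 25.13 j6 1.15 t 45.15
```

Emit:
servo_tool(
  targets="0.089 0.017 0.043 -61 0;0.089 0.017 0.043 -61 0;0.089 0.017 0.043 -61 0;0.089 0.017 0.043 -61 0;0.089 0.017 0.043 -61 0;0.089 0.017 0.043 -61 0;0.089 0.017 0.043 -61 0;0.089 0.017 0.043 -61 0",
)

```text
time: 45.95
tool_pos: [0.5601, 0.1595, 0.2307]
eef_rot: [0.522, 0.489, -0.478, -0.51]
ft_force: [0.6, -0.3, 0.3]
opening: 0.0856
```

```bash
cat > fin.py <<'E'
from vm import *
C,p,d,s=shot('wrist','w30'); vise(C,p,d)
hsv=cv2.cvtColor(p,cv2.COLOR_BGR2HSV); P=pts(C,d)
br=(hsv[...,0]>14)&(hsv[...,0]<36)&(hsv[...,1]>90)&(hsv[...,2]>60)&(P[...,2]>.036)&(P[...,2]<.08)
for c in blobs(br,80):
    m=np.zeros(br.shape,np.uint8); cv2.drawContours(m,[c],-1,1,-1); Q=P[(m>0)&br]
    lo=Q[Q[:,2]<.049]; hi=Q[Q[:,2]>.056]
    c=lo[:,:2].mean(0)-VO; y=-np.sin(VY)*c[0]+np.cos(VY)*c[1]
    print(hi[:,:2].mean(0).round(4),'topz',np.percentile(Q[:,2],97).round(4),'vise y',(y*1000).round(1),[np.round(v,1) for v in cv2.minAreaRect(lo[:,:2].astype(np.float32)*1000)])
cv2.imwrite('pics/w30z.png',cv2.resize(p[:300,100:420],None,fx=2,fy=2))
def prof(name,C,d):
    P=pts(C,d); q=P[...,:2]-VO; x=np.cos(VY)*q[...,0]+np.sin(VY)*q[...,1]; y=-np.sin(VY)*q[...,0]+np.cos(VY)*q[...,1]
    for xs in (-.085,-.05,.017,.05,.085):
        m=(abs(x-xs)<.004)&(P[...,2]>.038)&(P[...,2]<.046)&(y>-.03)&(y<.07); h,e=np.histogram(y[m],bins=np.arange(-.03,.07,.001))
        occ=np.where(h>0)[0]; runs=np.split(occ,np.where(np.diff(occ)>1)[0]+1)
        print(name,xs,[(round(e[r[0]]*1000),round(e[r[-1]]*1000+1)) for r in runs])
prof('now',C,d)
E
python3 fin.py
```

```text
bright [220. 149.] [31.  8.] z 0.041
[[0.5402, 0.107], [0.5314, 0.108], [0.5336, 0.1416], [0.5423, 0.1409]]
bright [218.  81.] [ 8. 33.] z 0.0409
[[0.4629, 0.1131], [0.465, 0.1464], [0.4726, 0.1457], [0.4704, 0.1122]]
bright [292. 106.] [ 43.9 189.5] z 0.0424
[[0.5986, 0.1705], [0.4092, 0.1912], [0.414, 0.2325], [0.6052, 0.2208]]
bright [260. 107.] [188.   9.] z 0.042
[[0.41, 0.172], [0.4106, 0.1805], [0.6003, 0.1707], [0.5997, 0.1603]]
bar c [0.5003 0.0809 0.087 ] size [0.0831 0.0107] ang 115.31 z 0.088
[0.5736 0.1838] topz 0.0622 vise y 31.2 [array([574.2, 183.9]), array([26. , 25.6]), np.float64(86.9)]
[0.5412 0.1858] topz 0.0622 vise y 30.7 [array([541.3, 185.6]), array([26.1, 25.3]), np.float64(86.3)]
[0.5073 0.1879] topz 0.0625 vise y 31.4 [array([507., 188.]), array([25.3, 24.6]), np.float64(86.7)]
[0.4733 0.1899] topz 0.0623 vise y 31.1 [array([473.1, 189.9]), array([25.5, 25.6]), np.float64(87.0)]
[0.4931 0.4068] topz 0.0658 vise y 252.3 [array([489.7, 414.4]), array([54.2, 21. ]), np.float64(2.2)]
[0.4386 0.1921] topz 0.0623 vise y 31.0 [array([438.5, 192.1]), array([26.3, 25.4]), np.float64(87.1)]
now -0.085 [(-12, 7), (12, 19), (45, 69)]
now -0.05 [(-13, 7), (12, 20), (24, 25), (33, 34), (38, 39), (45, 69)]
now 0.017 [(-13, 8), (11, 21), (22, 38), (39, 69)]
now 0.05 [(-12, 6), (7, 8), (11, 29), (30, 69)]
now 0.085 [(-13, 8), (11, 19), (45, 69)]
```

View pics/w30z.png

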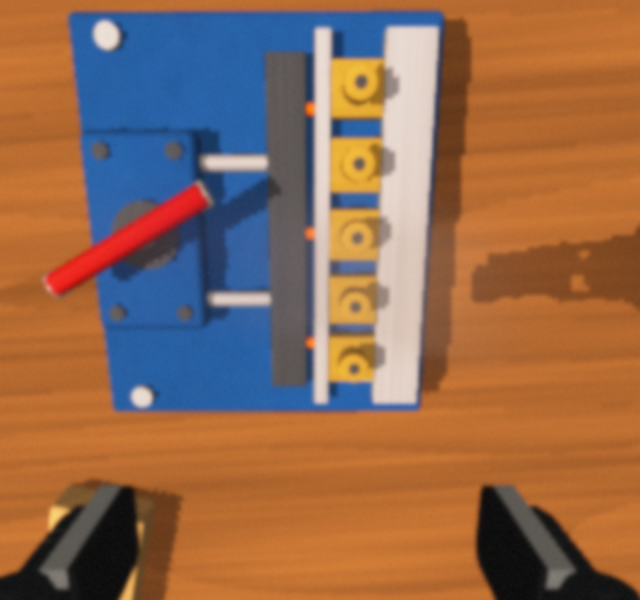

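```bash
python3 -c "
from h import *
print(arm.hand_in())"
```

```text
the job is handed in; nothing more can be done
None
```

The job is done and handed in at about 46 s of the 200 s allowed. I wound the T-handle back to its stop, and the jaw gap then measured 33 mm. I moved all five blanks from the tray onto the bed, neck up. Then I turned the handle about 240° (4.2 rad) clockwise.

**Last checks before handing in:**
- **Blanks:** all five stand upright against the fixed jaw, and each measures within about 0.7° of square to the jaws.
- **Clamping:** the gap between the jaws is 26 mm. The handle angle puts the squeeze at about 3.5 mm. The space between face and carriage looks about half closed and agrees to within about 0.5 mm.
- **Tray and bystanders:** the tray was empty in the top view before clamping. I kept clear of the oil bottle, screwdriver and offcut but did not re-measure them at the end.

**Weaker points:**
- **Resistance:** the torque readings were noisy, with side forces mixed in. They rose from about 0.2 to 0.32 N m while turning, then dropped back at rest, so I relied on the handle angle and the images for the stopping point.
- **Stop torque:** the bar twisted about 15° in the pads against the stop while opening, with 5.6 N m at the wrist.
- **Tool tilt:** the tool leaned up to about 2° while placing some of the blanks, with no visible effect on how they stand.

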